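Lock the cam coupler onto the powder canister

TASK

Close the steel powder canister: pick up the coupler with the two raised cam arms, set it over the canister's grooved adapter and press it straight down until it is fully home, with its arms still raised and with less than 30 N, brief knocks included. Then swing both cam arms down together, not one after the other, until both hang straight down and lock into the groove. Do not force them, leave the other things on the desk where they are, and let go.

Things in the scene. Friction and masses are not known exactly. Their poses are not given: they have to be found in the camera images.
- canister: Steel canister fixed on the desk. Origin: centre of its underside, z up. Round body 90 mm diameter, shoulder top at 85 mm height. From it a fixed round adapter, 36 mm diameter, rises to a top face at 151 to 161 mm height and up to 3.5 mm off the canister's centre in x and in y: how much is not measured, it must be felt or seen. 
- stem (a joint): Stiff white stem, 18 mm diameter, in the middle of the adapter's top face. 0 = standing 8 mm proud, 0.008 = flush with the top face: the coupler is then fully home, its roof resting on the top face. It takes about 5 N to slide down and stays where it is pushed. The adapter's top rim has a 2.5 mm chamfer; its groove, 28 mm diameter, lies 7.5 to 22.5 mm below the top face.
- coupler: Loose aluminium cap, about 0.25 kg, standing mouth down. Origin: centre of its mouth plane (underside), z up. Body 46 mm diameter, 28 mm high; bore 39 mm, 24 mm deep. On top a bar grip 20 (x) by 34 (y) mm, 28 to 43 mm above the mouth. Cam arms hinge about x at y = +/-27 mm, 13 mm above the mouth, between ears reaching y = +/-29 mm. Any turn about the vertical is fine on the adapter.
- cam_a (a joint): Angle (rad) of the steel arm on the coupler's +y side. 0 = raised, outward, 50 deg from straight up; 0.70 = level; 2.27 = straight down (end stop, locked; the two arms' outer faces are then 60 mm apart). Stiff hinge, about 0.05 N m, stays where left. From about 1.4 its cam lobe enters the groove; if the coupler is not home it can strike the lip and jam.
- cam_b (a joint): The same for the cam arm on the coupler's -y side, mirrored.
- tip_a (a point): Tip of the cam arm on the coupler's +y side, 52 mm from its hinge; the arm is 10 mm wide and 6 mm thick.
- tip_b (a point): Tip of the cam arm on the coupler's -y side, 52 mm from its hinge.
- bar_sample: Bystander: flat steel bar 55 x 22 x 14 mm, origin under its centre.
- plain_cap: Bystander: plain aluminium plug without arms, 44 mm diameter, 32 mm high, origin under its centre.
- jar: Bystander: amber glass jar, 48 mm diameter, 60 mm high, origin under its centre.
- carton: Bystander: white carton 70 x 100 x 35 mm, origin under its centre.
- mouse: Bystander: black computer mouse, about 80 x 56 x 33 mm, origin under its body.
- notes: Bystander: yellow note pad 75 x 75 x 12 mm, origin under its centre.
- driver: Bystander: screwdriver lying on the desk, origin under its middle.
Mind the look-alikes: they are no part of the job. Of the things that look like the coupler, the smallest one is meant.

How it is judged (in metres and radians):
On the way, in this order (a step that is already met when the one before it is completed fails the run):
1. the coupler is fully home on the adapter (stem pushed in to within 1.2 mm of flush) with both arms still raised (value of joint stem above 0.0068 m and z of coupler in the frame of canister between 0.124 and 0.14 m and horizontal distance between coupler and canister below 0.008 m and angle between coupler's own z axis and vertical below 0.06 rad and value of joint each of cam_a, cam_b below 0.9 rad), for 0.2 s.
2. both cam arms are down and locked (value of joint each of cam_a, cam_b above 2.15 rad), for 0.2 s.
At the end, for the whole second after the job is handed in: The coupler sits on the canister's adapter, mouth plane 124 to 140 mm above the desk, within 8 mm of the canister's centre, the stem pushed in past 0.0068 m, upright to 0.06 rad and at rest; both cam arms are down past 2.15 rad (end stop 2.27) (all of step 2 and value of joint stem above 0.0068 m and z of coupler in the frame of canister between 0.124 and 0.14 m and horizontal distance between coupler and canister below 0.008 m and angle between coupler's own z axis and vertical below 0.06 rad and linear speed of coupler below 0.02 m/s and angular speed of coupler below 0.2 rad/s); the robot touches nothing.
It fails at once if one cam arm is down (past 1.5 rad) while the other is still up (under 0.75 rad) ((value of joint cam_a above 1.5 rad and value of joint cam_b below 0.75 rad) or (value of joint cam_b above 1.5 rad and value of joint cam_a below 0.75 rad)).
It fails at once if more than 30 N between the coupler and the canister while an arm is still raised (value of joint any of cam_a, cam_b below 0.5 rad and contact force between coupler and canister above 30 N).
It fails at once if the arms are forced: more than 80 N between the coupler and the canister (contact force between coupler and canister above 80 N).
It fails at once if the robot bears on the canister with more than 40 N (contact force between any of the fingers, the arm and canister above 40 N).
It fails at once if a bystander is moved more than 40 mm (distance of any of bar_sample, plain_cap, jar, carton, mouse, notes, driver from where it was at the start of the episode above 0.04 m).
It also fails if it takes over 72 s, if anything falls off the work surface, if the arm or the gripper's body presses on something with over 40 N, if the wrist force passes 120 N, or if a joint passes its speed limit or range.

ROBOT

A 6-joint arm with a two-finger parallel gripper is mounted at the origin on the work surface. World frame = base frame: x ahead of the robot, y to its left, z up, the work surface at z = 0. Lengths are in m, angles in degrees, forces in N, time in s.
With the tool pointing down it reaches from about 0.325 to 0.85 m from the base axis. Payload 4.4 kg.
Tool frame: the origin (TCP) lies midway between the tips of the shut fingers; the grasp point (between the pads) lies env.grip_depth behind it (env.grip_depth is the distance from the TCP to the grasp point, in m); z points along the fingers, x is the direction in which the jaws open and shut, and the axes are right-handed (so a half turn about z gives the same grasp; the last joint's range is limited). The gripper opens to 94 mm and grips with 3 to 60 N. Pads are 16 mm wide; open, the fingers measure 119 mm over their backs; the gripper's body (75 mm by 177 mm) begins 78 mm behind the grasp point.
Start: joints at [54.632, 11.837, 88.321, -0, 79.842, -8.623], TCP at [0.259, 0.513, 0.205] pointing down, gripper open.
Joint ranges: [-156.59, 156.59], [-49.26, 127.26], [12.9, 141.05], [-63.56, 243.56], [4.71, 150.69], [-161.64, 161.64]. Speed limits (degrees/s): [159.86, 159.86, 180, 180, 180, 180].

INTERFACE

Orientations are given as [roll, pitch, yaw] about the fixed x, y, z axes, in that order (R = Rz(yaw) Ry(pitch) Rx(roll)).
In Python, from rig import telemetry, camera, order, finder, env gives the robot as it stands.
- The arm moves only by the tool apply_moves, never from a script. Its argument "steps" is a list of rows, each an object with "xyz": the shift along the tool's x, y, z in mm, a list of three; "twist": the turn about the tool's z in rad. In form: [{"xyz": [x, y, z], "twist": twist}, ...]. A call has 1 to 20 rows; each row shifts and turns the pose as measured when the row begins, along the tool's axes as they then stand; what a row does not reach is not made up. A row lasts 1/12 s, in which the tool goes at most 41.7 mm and 7.16 degrees, less where a joint would pass 70% of its speed; a pose out of reach is approached as far as the arm can. A call is refused whole if a number of a shift passes 41.7 or a number of a turn 0.125, either way. A call with a gripper value outside its range is refused whole. "gripper" is the finger opening in mm, from 0 to 94, set as the call begins (left out, the last holds). The fingers move at their own pace and stop on an object; "grip_force" is the grip in N (left out, the last holds). Time passes only in rows, so rows that do not move let the fingers close. It gives the time, the measured TCP pose, the force and the opening at its end, in the units of the state.
- telemetry.get_state(): the state, without advancing time (a new reading comes with each control period).
- camera(name): name is "side" or "top"; returns a dict with "img" (480x640x3 uint8, red, green, blue), "K" (3x3 intrinsics, pixels), "distortion" ([k1, k2, p1, p2, k3] as OpenCV has them; the pictures are not rectified), "pose" (4x4, takes a point from camera to world coordinates). Camera axes: x right, y down, z forward; pixel columns grow to the right and rows downward; lengths in m; the calibration is good to about 2 mm. A picture is of the moment at which its call begins. There is no depth.
- order.finish_job(): hands the job in, once; it reports no verdict.
Trained networks look in the newest picture that a camera, given by its name, has taken for a name from the list of things; names that differ only in an ending like _2 or _b are one class to them, and where a whole thing is asked for, a point or a joint stands for the part that bears it (a point fixed in the world has none). Each returns a list of dicts, best first, with "confidence" (0 to 1); they miss things now and then, are a little off and sometimes report something else, mostly with a low value. They report only what shows in the picture. A call takes as long as a camera call. They do not tell look-alikes from the thing itself.
- finder.masks_of(camera, thing): "mask" (480x640 bool, what is visible of it) and "pixel" ([column, row] in pixels, amid what is visible of it).
The state is a dict: "time": time; "joint_positions": joint angles; "dq": joint speeds; "joint_torque": joint torques, N m; "tcp_pos": TCP position; "eef_rot": TCP orientation; "ft_force": force on the tool from outside, world axes, zero at the start; "torque": the same for the moment, N m; "finger_gap": finger opening in m.
Only numpy, scipy, OpenCV 4.12 (cv2) and the standard library are available. Lean on these libraries where they do the work, as an engineer would, in place of code of your own. Each camera call takes 0.05 s, during which the arm holds its last target.

## Working session

There is one attempt and no reset: what is moved stays moved. The work goes in short steps, Python scripts to look and compute and a tool call to move; the robot and the scene stay as the last step left them, time stands still between calls to the robot, and variables do not carry over. Pictures are saved under pics/ and viewed, and the job is handed in when it is done.

Besides the shell and the picture viewer there is one more tool, called after "Emit:" in YAML: its name, and indented under it one key for each argument. apply_moves: Moves the arm, as the interface text tells. Its arguments: {"type":"object","properties":{"steps":{"type":"array","items":{"type":"object","properties":{"xyz":{"type":"array","items":{"type":"number"}},"twist":{"type":"number"}}}},"gripper":{"type":"number"},"grip_force":{"type":"number"}},"required":["steps"]}

```bash
ls; mkdir -p pics
python3 - <<'E'
from rig import telemetry, camera, env
import cv2
print(telemetry.get_state()); print(env.grip_depth, [a for a in dir(env) if a[0]!='_'])
for n in ("side","top"):
    c=camera(n); cv2.imwrite(f"pics/{n}0.png",c["img"][:,:,::-1]); print(n,c["K"],c["distortion"],c["pose"])
E
```

```text
pics
{'time': 0.0, 'joint_positions': array([ 5.46297865e+01,  1.18844163e+01,  8.84026587e+01, -1.50888798e-04,
        7.98422249e+01, -8.62095096e+00]), 'dq': array([-0.03296654,  0.11297913,  0.07736574,  0.01931072, -0.04025847,
       -0.01857605]), 'joint_torque': array([ 5.38235290e-04, -3.70882273e+01, -2.81416869e+01,  6.99878437e-02,
        3.62254400e-02, -1.99722308e-04]), 'tcp_pos': array([0.25832522, 0.51281193, 0.20430689]), 'eef_rot': array([-1.79980765e+02,  1.27861230e-01,  6.32507857e+01]), 'ft_force': array([ 0.50769987,  0.07829342, -0.88481308]), 'torque': array([0.04506517, 0.00365296, 0.00270598]), 'finger_gap': 0.093681569777023}
0.0188 ['MotionError', 'grip_depth']
side [[466.84533122   0.         313.35430245]
 [  0.         466.84533122 245.00174614]
 [  0.           0.           1.        ]] [0.03682341 0.         0.         0.         0.        ] [[ 0.90441837 -0.27370201  0.3272837   0.10941376]
 [-0.42664494 -0.5824072   0.69193638 -0.68703255]
 [ 0.001228   -0.76543391 -0.64351335  0.76141846]
 [ 0.          0.          0.          1.        ]]
top [[538.10512055   0.         314.6737312 ]
 [  0.         538.10512055 234.04533131]
 [  0.           0.           1.        ]] [-0.07141647  0.          0.          0.          0.        ] [[ 0.04309822 -0.97554508  0.21553271  0.18827   ]
 [-0.9990696  -0.04174325  0.01083686  0.01375422]
 [-0.0015748  -0.21579923 -0.97643649  1.28247816]
 [ 0.          0.          0.          1.        ]]
```

View pics/side0.png

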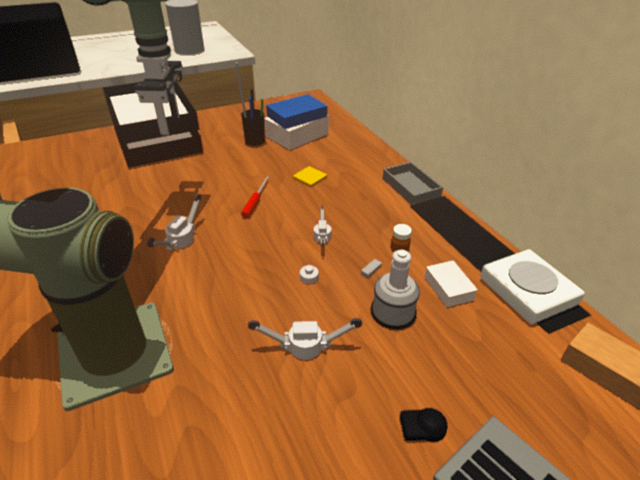

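View pics/top0.png

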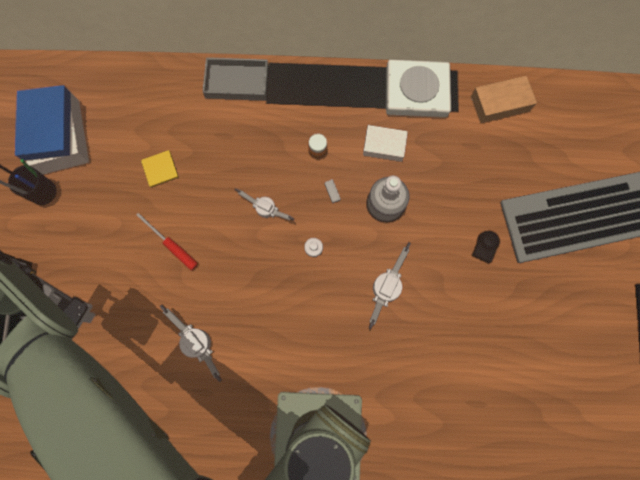

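The top view shows three coupler-like things, at (264,207), (389,287) and (194,342). The one at (264,207), which is (322,232) in the side view, looks smallest. The canister is at (388,199). I'll measure these next.

```bash
cat > h.py <<'E'
import numpy as np, cv2
from rig import telemetry, camera, finder, env
def ray(c,px):
    p=cv2.undistortPoints(np.array([[px]],float),c["K"],np.array(c["distortion"]))[0,0]
    T=c["pose"]; d=T[:3,:3]@np.array([p[0],p[1],1.]); return T[:3,3],d
def atz(c,px,z):
    o,d=ray(c,px); return o+d*(z-o[2])/d[2]
def tri(c1,p1,c2,p2):
    o1,d1=ray(c1,p1);o2,d2=ray(c2,p2);d1/=np.linalg.norm(d1);d2/=np.linalg.norm(d2)
    A=np.c_[d1,-d2];s=np.linalg.lstsq(A,o2-o1,rcond=None)[0]
    a=o1+s[0]*d1;b=o2+s[1]*d2; return (a+b)/2,np.linalg.norm(a-b)
def proj(c,P):
    T=c["pose"];R=T[:3,:3].T;t=-R@T[:3,3]
    return cv2.projectPoints(np.atleast_2d(np.array(P,float)),cv2.Rodrigues(R)[0],t,c["K"],np.array(c["distortion"]))[0][:,0]
E
python3 - <<'E'
from h import *
cs={n:camera(n) for n in("top","side")}
for th in ("coupler","canister","tip_a","cam_a","plain_cap","stem"):
  for n in cs:
    for r in finder.masks_of(n,th):
      m=r["mask"]; ys,xs=np.nonzero(m)
      print(th,n,round(r["confidence"],2),np.round(r["pixel"]),m.sum(),(xs.min(),xs.max(),ys.min(),ys.max()) if len(xs) else 0, np.round(atz(cs[n],r["pixel"],0.03),3))
i=cs["top"]["img"]; j=cs["side"]["img"]
a=cv2.resize(i[167:247,214:314],(800,640)[:2],interpolation=cv2.INTER_CUBIC)[:600]
cv2.imwrite("pics/c1.png",a[:,:,::-1])
b=cv2.resize(j[195:255,272:372],(800,480),interpolation=cv2.INTER_CUBIC)
cv2.imwrite("pics/c2.png",b[:,:,::-1])
b=cv2.resize(j[235:335,340:450],(660,600),interpolation=cv2.INTER_CUBIC)
cv2.imwrite("pics/c3.png",b[:,:,::-1])
a=cv2.resize(i[160:235,345:435],(720,600),interpolation=cv2.INTER_CUBIC)
cv2.imwrite("pics/c4.png",a[:,:,::-1])
E
```

```text
coupler top 0.61 [267. 206.] 565 (np.int64(235), np.int64(290), np.int64(189), np.int64(219)) [0.529 0.146 0.03 ]
coupler top 0.33 [245. 200.] 123 (np.int64(236), np.int64(256), np.int64(189), np.int64(204)) [0.542 0.2   0.03 ]
coupler side 0.79 [322. 233.] 404 (np.int64(313), np.int64(331), np.int64(207), np.int64(245)) [0.521 0.133 0.03 ]
coupler side 0.7 [177. 230.] 1172 (np.int64(147), np.int64(201), np.int64(193), np.int64(250)) [0.196 0.297 0.03 ]
coupler side 0.6 [307. 336.] 1919 (np.int64(248), np.int64(361), np.int64(318), np.int64(359)) [ 0.352 -0.147  0.03 ]
canister top 0.71 [390. 200.] 1645 (np.int64(365), np.int64(409), np.int64(176), np.int64(223)) [ 0.557 -0.15   0.03 ]
canister side 0.77 [395. 297.] 2627 (np.int64(371), np.int64(419), np.int64(251), np.int64(329)) [ 0.566 -0.131  0.03 ]
tip_a top 0.58 [405. 258.] 199 (np.int64(391), np.int64(410), np.int64(243), np.int64(273)) [ 0.415 -0.188  0.03 ]
tip_a top 0.54 [379. 308.] 186 (np.int64(369), np.int64(384), np.int64(299), np.int64(327)) [ 0.295 -0.129  0.03 ]
tip_a top 0.52 [175. 317.] 191 (np.int64(162), np.int64
[... 1971 characters left out ...]
.387 0.03 ]
plain_cap side 0.54 [306. 275.] 291 (np.int64(300), np.int64(318), np.int64(266), np.int64(283)) [0.423 0.012 0.03 ]
plain_cap side 0.51 [326. 215.] 34 (np.int64(321), np.int64(323), np.int64(208), np.int64(219)) [0.564 0.196 0.03 ]
stem top 0.41 [393. 183.] 79 (np.int64(389), np.int64(398), np.int64(178), np.int64(187)) [ 0.6   -0.158  0.03 ]
stem side 0.51 [326. 212.] 32 (np.int64(321), np.int64(323), np.int64(208), np.int64(218)) [0.568 0.207 0.03 ]
stem side 0.38 [452. 285.] 1579 (np.int64(424), np.int64(476), np.int64(262), np.int64(306)) [ 0.701 -0.154  0.03 ]
stem side 0.25 [423. 422.] 1387 (np.int64(399), np.int64(447), np.int64(408), np.int64(441)) [ 0.45  -0.394  0.03 ]
```

View pics/c1.png

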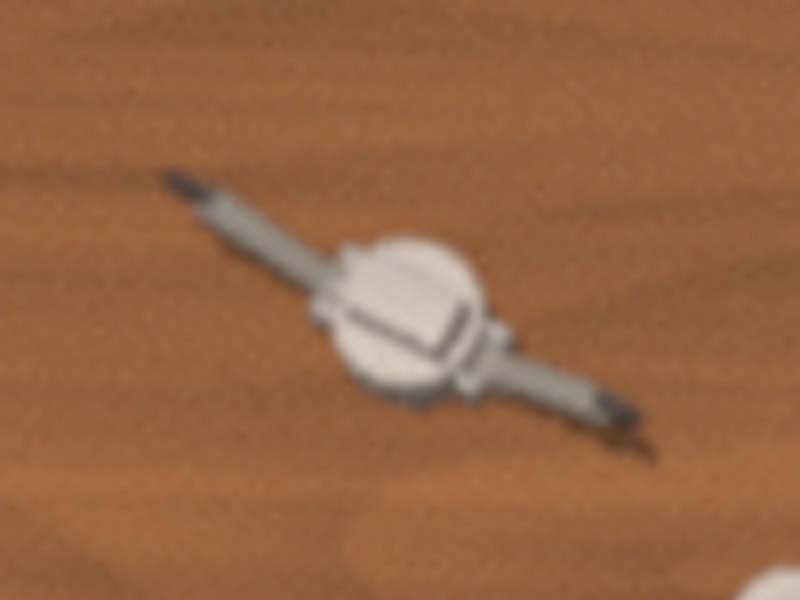

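View pics/c2.png

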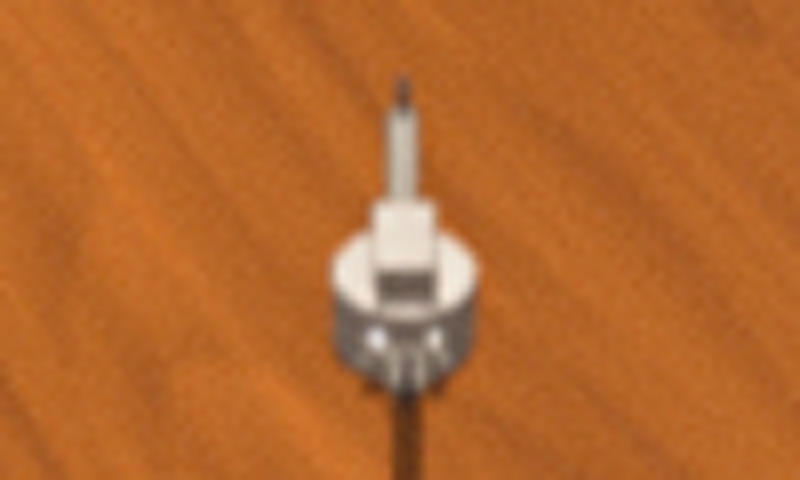

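View pics/c3.png

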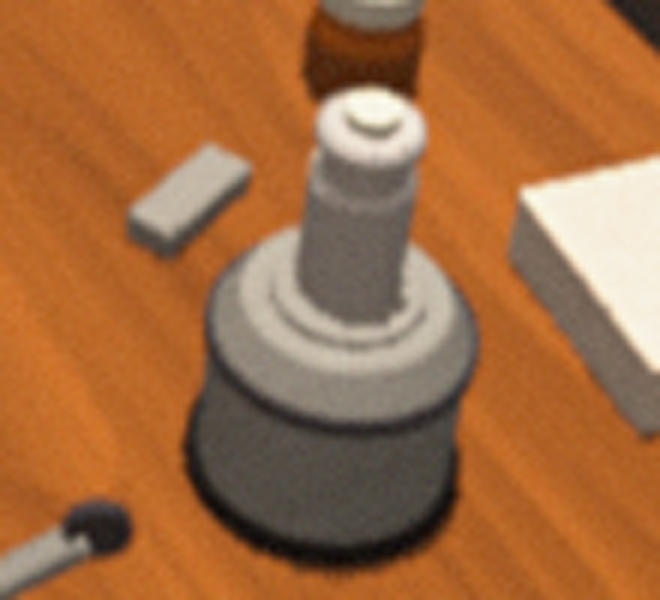

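View pics/c4.png

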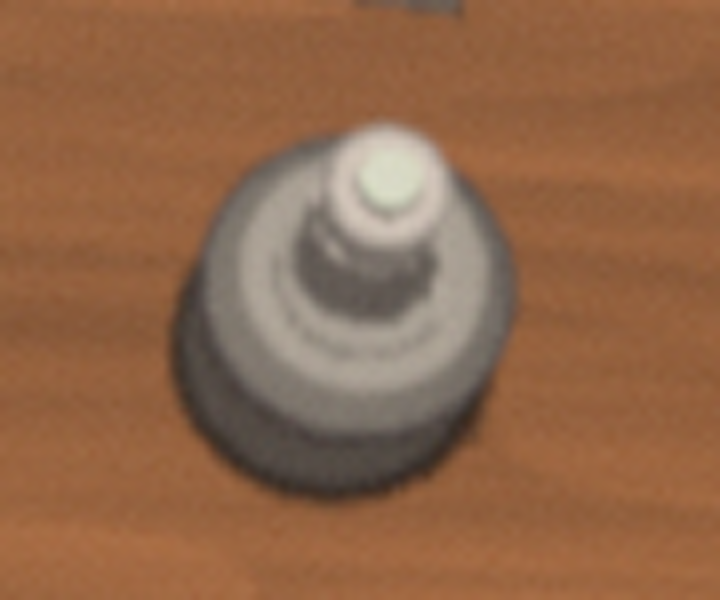

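```bash
cat >> h.py <<'E'
def crop(c,x0,y0,s,x,y): return [x0+(x+.5)/s-.5, y0+(y+.5)/s-.5]
E
python3 - <<'E'
from h import *
t=camera("top");s=camera("side")
A=crop(t,214,167,8,407,316);B=crop(s,272,195,8,404,272)
print("coupler top disc",tri(t,A,s,B),atz(t,A,.028),atz(s,B,.028))
# grip top center, side: top face rect x 373-436,y200-270
print("grip", atz(s,crop(s,272,195,8,404,236),.043))
p1=atz(t,crop(t,214,167,8,165,177),.048);p2=atz(t,crop(t,214,167,8,642,410),.048)
d=p1-p2;print("tips",p1,p2,(p1+p2)/2,np.linalg.norm(d),np.degrees(np.arctan2(d[1],d[0])))
A=crop(t,345,160,8,389,186);B=crop(s,340,235,6,372,127)
print("adapter",tri(t,A,s,B),[ (atz(t,A,z).round(4),atz(s,B,z).round(4)) for z in (.151,.156,.161)])
A=crop(t,345,160,8,391,177);B=crop(s,340,235,6,375,108)
print("stem",tri(t,A,s,B))
# look-alikes tip spans
for a,b in (((408,243),(372,327)),((162,306),(219,380))):
  a=atz(t,a,.05);b=atz(t,b,.05);print(np.linalg.norm(a-b),(a+b)/2)
E
```

```text
coupler top disc (array([0.53005837, 0.15193703, 0.02719503]), np.float64(0.0012736323625167324)) [0.52920516 0.15200686 0.028     ] [0.53027398 0.15100599 0.028     ]
grip [0.529769  0.1504269 0.043    ]
tips [0.56387855 0.22523736 0.048     ] [0.49794537 0.07845869 0.048     ] [0.53091196 0.15184802 0.048     ] 0.1609073118662288 65.81031697313642
adapter (array([ 0.55871635, -0.14066324,  0.15761516]), np.float64(0.00013954857074196058)) [(array([ 0.561 , -0.1416,  0.151 ]), array([ 0.5636, -0.1347,  0.151 ])), (array([ 0.5593, -0.1409,  0.156 ]), array([ 0.5598, -0.1392,  0.156 ])), (array([ 0.5577, -0.1402,  0.161 ]), array([ 0.5561, -0.1437,  0.161 ]))]
stem (array([ 0.55890883, -0.14018163,  0.16531023]), np.float64(0.00013516137273214088))
0.2134470420576758 [ 0.34930515 -0.15171693  0.05      ]
0.21390753782473285 [0.19729177 0.29822132 0.05      ]
```

Run:
```python
from h import *
t=camera("top");s=camera("side")
print(tri(t,crop(t,214,167,8,165,177),s,crop(s,272,195,8,403,76)))
print(tri(t,crop(t,214,167,8,205,200),s,crop(s,272,195,8,402,106)), "dark/bright boundary")
i=s["img"]
b=cv2.resize(i[295:375,237:367],(800,492),interpolation=cv2.INTER_CUBIC)
cv2.imwrite("pics/c5.png",b[:,:,::-1])
u=np.array([np.cos(np.radians(65.8)),np.sin(np.radians(65.8))])
for a,L in ((50,52),(50,62),(70,62),(90,52)):
  for sg in(1,-1):
    P=np.r_[np.array([.5300,.1515])+sg*u*(27+L*np.sin(np.radians(a)))/1e3,(13+L*np.cos(np.radians(a)))/1e3]
    print(a,L,sg,proj(t,P),proj(s,P))
print(crop(t,214,167,8,165,177),crop(t,214,167,8,642,410),crop(s,272,195,8,403,76))
```

```text
(array([0.56522812, 0.22539382, 0.04603163]), np.float64(0.0014985598904627387))
(array([0.55910867, 0.21323402, 0.04359289]), np.float64(0.0012041074586520866)) dark/bright boundary
50 52 1 [[239.37112648 191.67496639]] [[321.1508934  207.31209468]]
50 52 -1 [[288.85303904 215.86193093]] [[322.87625597 239.53294704]]
50 62 1 [[236.19045929 189.51498766]] [[321.0898312  203.62636438]]
50 62 -1 [[291.60794546 216.59509876]] [[323.0237621  239.48765415]]
70 62 1 [[233.40490974 189.89324743]] [[320.88181416 207.03957392]]
70 62 -1 [[295.95249276 220.48404384]] [[323.06431429 248.33873146]]
90 52 1 [[236.90798964 193.52668007]] [[320.86130869 214.81777831]]
90 52 -1 [[293.96869248 221.4604213 ]] [[322.84930894 253.2863781 ]]
[234.1875, 188.6875] [293.8125, 217.8125] [321.9375, 204.0625]
```

View pics/c5.png

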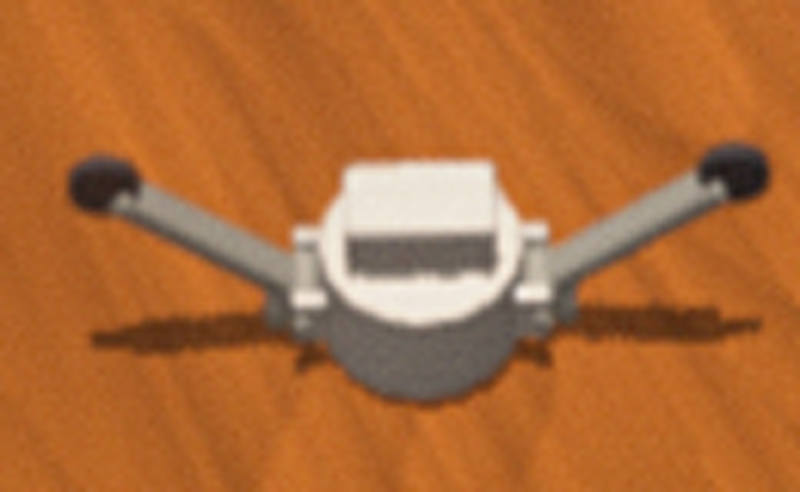

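The coupler is the one at top (264,207): its body measures about 45 mm, and its arms span 161 mm against 213 mm for the other two. It stands at about (0.530, 0.1515) with its arms along 66°. The adapter top is at about (0.559, -0.141, 0.158), inside the stated height band. I'll move above the coupler now.

Emit:
apply_moves:
  steps:
    - {"xyz":[-16.7,33.8,0]}
    - {"xyz":[-16.7,33.8,0]}
    - {"xyz":[-16.7,33.8,0]}
    - {"xyz":[-16.7,33.8,0]}
    - {"xyz":[-16.7,33.8,0]}
    - {"xyz":[-16.7,33.8,0]}
    - {"xyz":[-16.7,33.8,0]}
    - {"xyz":[-16.7,33.8,0]}
    - {"xyz":[-16.7,33.8,0]}
    - {"xyz":[-16.7,33.8,0]}
    - {"xyz":[-16.7,33.8,0]}
    - {"xyz":[-16.7,33.8,0]}
  gripper: 60

```text
schema error: expected keys xyz, twist
```

Emit:
apply_moves:
  steps:
    - {"xyz":[0,0,0],"twist":0.11}
    - {"xyz":[0,0,0],"twist":0.11}
    - {"xyz":[0,0,0],"twist":0.11}
    - {"xyz":[0,0,0],"twist":0.11}
    - {"xyz":[0,0,0],"twist":0.11}
    - {"xyz":[0,0,0],"twist":0.11}
    - {"xyz":[0,0,0],"twist":0.11}
    - {"xyz":[0,0,0],"twist":0.11}
    - {"xyz":[0,0,0],"twist":0.11}
    - {"xyz":[0,0,0],"twist":0.11}
    - {"xyz":[0,0,0],"twist":0.11}
    - {"xyz":[0,0,0],"twist":0.11}
    - {"xyz":[0,0,0],"twist":0.11}
    - {"xyz":[0,0,0],"twist":0.1}

```text
time: 2.17
tcp_pos: [0.2587, 0.5134, 0.2054]
eef_rot: [180.0, 0.0, -28.7]
ft_force: [-1.1, -0.1, 0.1]
finger_gap: 0.0941
```

```bash
cat >> h.py <<'E'
def rel(target,yaw=None):
    s=telemetry.get_state(); from scipy.spatial.transform import Rotation as R
    Rm=R.from_euler("xyz",s["eef_rot"],degrees=True).as_matrix()
    print("t",round(s["time"],2),"tcp",s["tcp_pos"].round(4),"rot",s["eef_rot"].round(2),"F",s["ft_force"].round(1),"gap",round(s["finger_gap"]*1e3,1))
    print("tool delta mm",(Rm.T@(np.array(target)-s["tcp_pos"])*1e3).round(1), "twist",None if yaw is None else round(-np.radians(yaw-s["eef_rot"][2]),3))
E
python3 -c "
from h import *
rel([.53,.1515,.205],-24.2)"
```

```text
t 2.17 tcp [0.2587 0.5134 0.2054] rot [ 1.7999e+02  1.0000e-02 -2.8730e+01] F [-1.1 -0.1  0.1] gap 94.1
tool delta mm [4.119e+02 1.870e+02 4.000e-01] twist -0.079
```

Emit:
apply_moves:
  steps:
    - {"xyz":[34.3,15.6,0],"twist":0}
    - {"xyz":[34.3,15.6,0],"twist":0}
    - {"xyz":[34.3,15.6,0],"twist":0}
    - {"xyz":[34.3,15.6,0],"twist":0}
    - {"xyz":[34.3,15.6,0],"twist":0}
    - {"xyz":[34.3,15.6,0],"twist":0}
    - {"xyz":[34.3,15.6,0],"twist":0}
    - {"xyz":[34.3,15.6,0],"twist":0}
    - {"xyz":[34.3,15.6,0],"twist":0}
    - {"xyz":[34.3,15.6,0],"twist":0}
    - {"xyz":[20,9,0],"twist":-0.04}
    - {"xyz":[0,0,0],"twist":-0.04}
  gripper: 60

```text
time: 3.17
tcp_pos: [0.5075, 0.1824, 0.2063]
eef_rot: [-179.7, -0.2, -23.8]
ft_force: [-0.0, 1.0, -0.9]
finger_gap: 0.06
```

```bash
python3 -c "
from h import *
rel([.53,.1515,.06],-24.2)"
```

```text
t 3.17 tcp [0.5075 0.1824 0.2063] rot [-179.69   -0.23  -23.76] F [-0.   1.  -0.9] gap 60.0
tool delta mm [ 32.4  20.  146.3] twist 0.008
```

Emit:
apply_moves:
  steps:
    - {"xyz":[16,10,20],"twist":0}
    - {"xyz":[16,10,30],"twist":0}
    - {"xyz":[0,0,30],"twist":0}
    - {"xyz":[0,0,0],"twist":0}
    - {"xyz":[0,0,0],"twist":0}

```text
time: 3.58
tcp_pos: [0.5355, 0.1473, 0.1279]
eef_rot: [-179.4, -0.7, -24.0]
ft_force: [0.2, 0.5, 0.7]
finger_gap: 0.0601
```

Run:
```python
from h import *
t=camera("top");s=camera("side")
a=cv2.resize(t["img"][150:250,214:314],(600,600),interpolation=cv2.INTER_CUBIC)
b=cv2.resize(s["img"][150:270,282:362],(400,600),interpolation=cv2.INTER_CUBIC)
cv2.imwrite("pics/d1.png",np.hstack([a,b])[:,:800,::-1])
rel([.53,.1515,.06],-24.2)
st=telemetry.get_state()
print(proj(t,st["tcp_pos"]),proj(s,st["tcp_pos"]))
```

```text
t 3.68 tcp [0.5353 0.1479 0.1285] rot [-179.38   -0.68  -23.95] F [-1.2  0.6  0.5] gap 60.2
tool delta mm [-7.1 -0.4 68.4] twist 0.004
[[262.2843308  191.56770123]] [[325.04646667 195.84576012]]
```

View pics/d1.png

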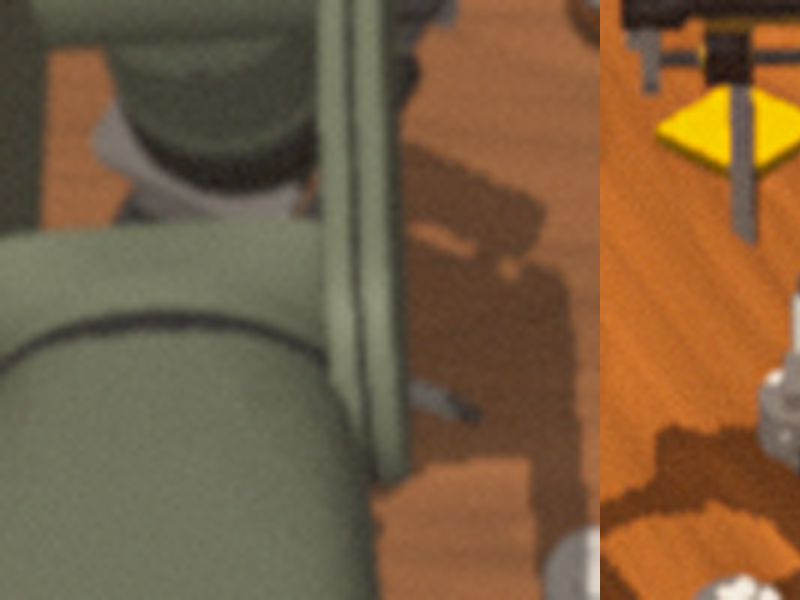

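Emit:
apply_moves:
  steps:
    - {"xyz":[-3.5,0,10],"twist":0}
    - {"xyz":[-3.5,0,15],"twist":0}
    - {"xyz":[0,0,15],"twist":0}
    - {"xyz":[0,0,12],"twist":0}
    - {"xyz":[0,0,6],"twist":0}
    - {"xyz":[0,0,0],"twist":0}

```text
time: 4.18
tcp_pos: [0.5354, 0.1561, 0.0776]
eef_rot: [-178.8, -1.6, -23.6]
ft_force: [-0.2, 0.1, -0.3]
finger_gap: 0.0603
```

Run:
```python
from h import *
s=camera("side")
b=cv2.resize(s["img"][175:265,262:382],(800,600),interpolation=cv2.INTER_CUBIC)
cv2.imwrite("pics/d2.png",b[:,:,::-1])
rel([.53,.1515,.03],-24.2)
```

```text
t 4.23 tcp [0.5358 0.1562 0.0782] rot [-178.75   -1.64  -23.63] F [0.3 1.5 0.5] gap 59.7
tool delta mm [-4.8  7.7 47.9] twist 0.01
```

View pics/d2.png

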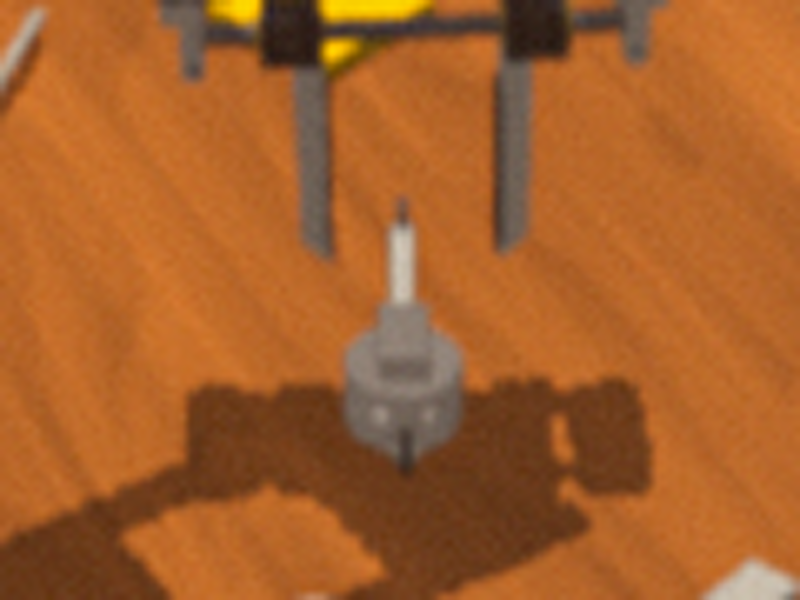

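The tool tilts a little more with each downward move. I'll check whether idle rows or slow rows do the same.

Emit:
apply_moves:
  steps:
    - {"xyz":[0,0,0],"twist":0}
    - {"xyz":[0,0,0],"twist":0}
    - {"xyz":[0,0,0],"twist":0}
    - {"xyz":[0,0,0],"twist":0}

```text
time: 4.57
tcp_pos: [0.5382, 0.1573, 0.082]
eef_rot: [-178.6, -2.0, -23.6]
ft_force: [-0.4, 0.0, 0.1]
finger_gap: 0.0598
```

Run:
```python
from h import *
rel([.53,.1515,.03],-24.2)
print(telemetry.get_state()["joint_positions"].round(2))
```

```text
t 4.57 tcp [0.5382 0.1573 0.082 ] rot [-178.56   -1.96  -23.57] F [-0.4  0.   0.1] gap 59.8
tool delta mm [-7.   9.9 51.5] twist 0.011
[ 7.3  16.11 98.88  0.26 62.59 30.74]
```

Emit:
apply_moves:
  steps:
    - {"xyz":[0,0,-25],"twist":0}
    - {"xyz":[0,0,-25],"twist":0}
    - {"xyz":[0,0,0],"twist":0}

```text
time: 4.82
tcp_pos: [0.5354, 0.1565, 0.133]
eef_rot: [-178.6, -1.9, -23.6]
ft_force: [0.8, 0.5, 1.0]
finger_gap: 0.06
```

Run:
```python
from h import *
rel([.53,.1515,.03],-24.2)
print(telemetry.get_state()["joint_positions"].round(2))
```

```text
t 4.82 tcp [0.5354 0.1565 0.133 ] rot [-178.62   -1.85  -23.6 ] F [0.8 0.5 1. ] gap 60.0
tool delta mm [ -6.3   9.3 102.7] twist 0.011
[ 7.26 12.21 96.95  0.25 68.54 30.75]
```

Emit:
apply_moves:
  steps:
    - {"xyz":[0,0,0],"twist":0}
    - {"xyz":[0,0,0],"twist":0}
    - {"xyz":[0,0,0],"twist":0}
    - {"xyz":[0,0,0],"twist":0}

```text
time: 5.15
tcp_pos: [0.5356, 0.1563, 0.1325]
eef_rot: [-178.6, -1.9, -23.6]
ft_force: [0.6, 0.8, -0.2]
finger_gap: 0.0601
```

Run:
```python
from h import *
rel([.53,.1515,.03],-24.2)
for i in range(6):
    s=camera("side")
rel([.53,.1515,.03],-24.2)
```

```text
t 5.15 tcp [0.5356 0.1563 0.1325] rot [-178.59   -1.91  -23.62] F [ 0.6  0.8 -0.2] gap 60.1
tool delta mm [ -6.6   9.2 102.1] twist 0.01
t 5.45 tcp [0.5359 0.1564 0.133 ] rot [-178.57   -1.94  -23.61] F [0.  0.2 0.2] gap 60.2
tool delta mm [ -6.9   9.4 102.6] twist 0.01
```

Emit:
apply_moves:
  steps:
    - {"xyz":[0,0,-10],"twist":0}
    - {"xyz":[0,0,-10],"twist":0}
    - {"xyz":[0,0,-10],"twist":0}
    - {"xyz":[0,0,-10],"twist":0}
    - {"xyz":[0,0,-10],"twist":0}
    - {"xyz":[0,0,-10],"twist":0}
    - {"xyz":[0,0,0],"twist":0}
    - {"xyz":[0,0,0],"twist":0}

```text
time: 6.12
tcp_pos: [0.5345, 0.156, 0.2021]
eef_rot: [-178.4, -2.2, -23.6]
ft_force: [0.3, 0.1, -0.7]
finger_gap: 0.0601
```

```bash
cat >> h.py <<'E'
def tilt():
    s=telemetry.get_state(); from scipy.spatial.transform import Rotation as R
    z=R.from_euler("xyz",s["eef_rot"],degrees=True).as_matrix()[:,2]
    print("tilt deg xy",np.degrees(z[:2]).round(2), s["joint_positions"].round(2))
E
python3 - <<'E'
from h import *
rel([.53,.1515,.03],-24.2);tilt()
E
```

```text
t 6.12 tcp [0.5345 0.156  0.2021] rot [-178.43   -2.17  -23.61] F [ 0.3  0.1 -0.7] gap 60.1
tool delta mm [ -8.8  10.7 171.6] twist 0.01
tilt deg xy [2.61 0.57] [ 7.22  7.88 93.38  0.24 76.07 30.75]
```

Emit:
apply_moves:
  steps:
    - {"xyz":[0,0,4],"twist":0}
    - {"xyz":[0,0,4],"twist":0}
    - {"xyz":[0,0,4],"twist":0}
    - {"xyz":[0,0,4],"twist":0}
    - {"xyz":[0,0,4],"twist":0}
    - {"xyz":[0,0,4],"twist":0}
    - {"xyz":[0,0,4],"twist":0}
    - {"xyz":[0,0,4],"twist":0}
    - {"xyz":[0,0,4],"twist":0}
    - {"xyz":[0,0,4],"twist":0}

```text
time: 6.95
tcp_pos: [0.5343, 0.1561, 0.1549]
eef_rot: [-178.6, -1.9, -23.6]
ft_force: [-0.1, 1.2, 0.2]
finger_gap: 0.0599
```

Run:
```python
from h import *
rel([.53,.1515,.03],-24.2);tilt()
```

```text
t 6.95 tcp [0.5343 0.1561 0.1549] rot [-178.61   -1.88  -23.61] F [-0.1  1.2  0.2] gap 59.9
tool delta mm [ -6.2   9.  124.6] twist 0.01
tilt deg xy [2.28 0.52] [ 7.24 10.66 96.    0.25 71.01 30.75]
```

Emit:
apply_moves:
  steps:
    - {"xyz":[-2,3,0],"twist":0}
    - {"xyz":[-2,3,4],"twist":0}
    - {"xyz":[-2,3,4],"twist":0}
    - {"xyz":[0,0,4],"twist":0}
    - {"xyz":[0,0,4],"twist":0}
    - {"xyz":[0,0,4],"twist":0}
    - {"xyz":[0,0,4],"twist":0}
    - {"xyz":[0,0,4],"twist":0}
    - {"xyz":[0,0,4],"twist":0}
    - {"xyz":[0,0,4],"twist":0}
    - {"xyz":[0,0,4],"twist":0}
    - {"xyz":[0,0,4],"twist":0}
    - {"xyz":[0,0,4],"twist":0}
    - {"xyz":[0,0,4],"twist":0}
    - {"xyz":[0,0,4],"twist":0}

```text
time: 8.2
tcp_pos: [0.5271, 0.1503, 0.0927]
eef_rot: [-178.6, -1.9, -23.6]
ft_force: [-0.4, 0.0, -0.2]
finger_gap: 0.06
```

Run:
```python
from h import *
rel([.53,.1515,.03],-24.2);tilt()
```

```text
t 8.2 tcp [0.5271 0.1503 0.0927] rot [-178.58   -1.93  -23.61] F [-0.4  0.  -0.2] gap 60.0
tool delta mm [ 0.  -0.7 62.8] twist 0.01
tilt deg xy [2.34 0.53] [  6.71  13.91 100.22   0.28  63.48  30.17]
```

Emit:
apply_moves:
  steps:
    - {"xyz":[0,0,4],"twist":0}
    - {"xyz":[0,0,4],"twist":0}
    - {"xyz":[0,0,4],"twist":0}
    - {"xyz":[0,0,4],"twist":0}
    - {"xyz":[0,0,4],"twist":0}
    - {"xyz":[0,0,4],"twist":0}
    - {"xyz":[0,0,4],"twist":0}
    - {"xyz":[0,0,4],"twist":0}
    - {"xyz":[0,0,3],"twist":0}
    - {"xyz":[0,0,2],"twist":0}
    - {"xyz":[0,0,1],"twist":0}

```text
time: 9.12
tcp_pos: [0.5283, 0.1506, 0.0496]
eef_rot: [-178.6, -1.9, -23.6]
ft_force: [-0.6, -0.3, 0.5]
finger_gap: 0.0596
```

Run:
```python
from h import *
s=camera("side")
b=cv2.resize(s["img"][175:265,262:382],(800,600),interpolation=cv2.INTER_CUBIC)
cv2.imwrite("pics/d3.png",b[:,:,::-1])
rel([.53,.1515,.03],-24.2);tilt()
```

```text
t 9.17 tcp [0.5282 0.1505 0.0495] rot [-178.63   -1.85  -23.62] F [-0.4  0.   0.2] gap 59.9
tool delta mm [ 0.6 -1.1 19.5] twist 0.01
tilt deg xy [2.24 0.52] [  6.72  17.64 101.48   0.29  58.6   30.17]
```

View pics/d3.png

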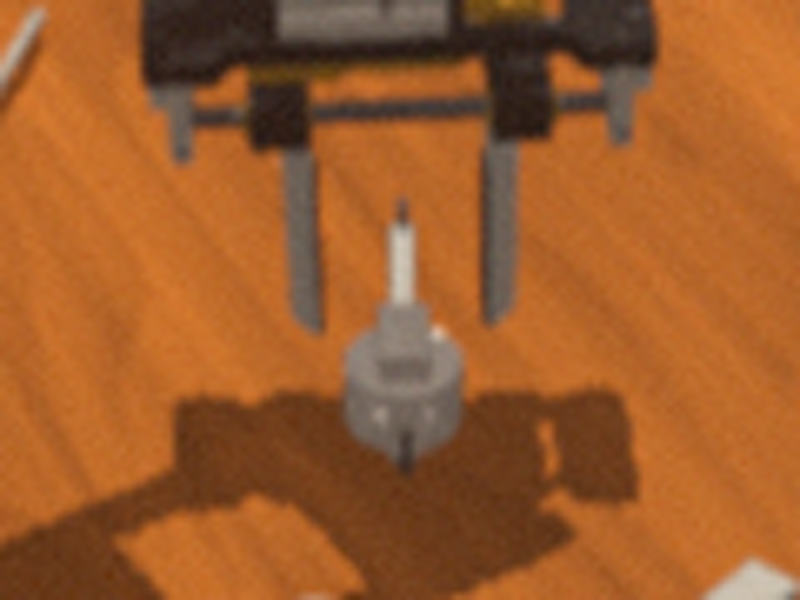

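Emit:
apply_moves:
  steps:
    - {"xyz":[0,-0.3,4],"twist":0}
    - {"xyz":[0,-0.3,4],"twist":0}
    - {"xyz":[0,-0.3,4],"twist":0}
    - {"xyz":[0,0,3],"twist":0}
    - {"xyz":[0,0,1],"twist":0}

```text
time: 9.58
tcp_pos: [0.5301, 0.1517, 0.0327]
eef_rot: [-178.6, -1.9, -23.6]
ft_force: [0.5, -0.8, -0.1]
finger_gap: 0.0602
```

Run:
```python
from h import *
s=camera("side")
b=cv2.resize(s["img"][175:265,262:382],(800,600),interpolation=cv2.INTER_CUBIC)
cv2.imwrite("pics/d4.png",b[:,:,::-1])
rel([.53,.1515,.03],-24.2);tilt()
```

```text
t 9.63 tcp [0.5299 0.1517 0.0326] rot [-178.59   -1.92  -23.62] F [-0.9  0.3 -0. ] gap 59.6
tool delta mm [0.1 0.2 2.6] twist 0.01
tilt deg xy [2.32 0.53] [  6.82  19.29 101.72   0.3   56.62  30.26]
```

View pics/d4.png

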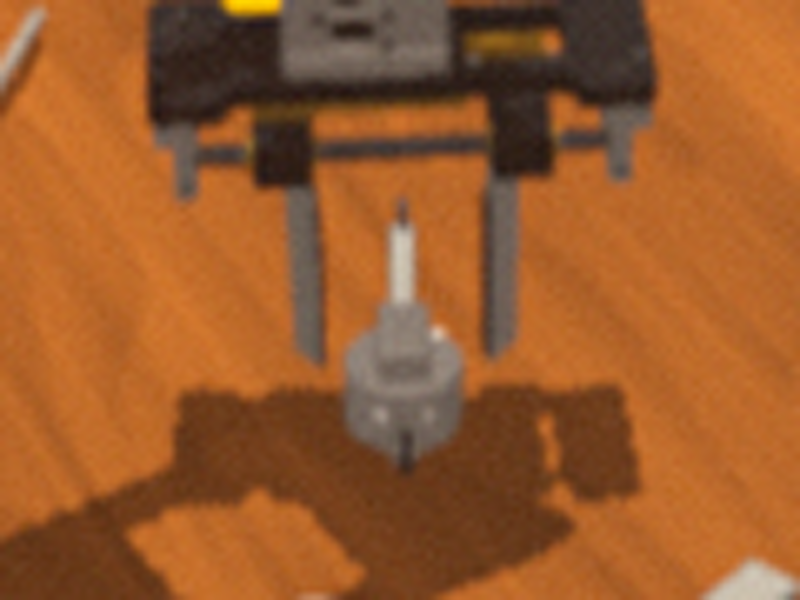

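Emit:
apply_moves:
  steps:
    - {"xyz":[0,0,1.5],"twist":0}
    - {"xyz":[0,0,0],"twist":0}
    - {"xyz":[0,0,0],"twist":0}
    - {"xyz":[0,0,0],"twist":0}
    - {"xyz":[0,0,0],"twist":0}
    - {"xyz":[0,0,0],"twist":0}
    - {"xyz":[0,0,0],"twist":0}
    - {"xyz":[0,0,0],"twist":0}
  gripper: 10
  grip_force: 25

```text
time: 10.3
tcp_pos: [0.5302, 0.1518, 0.0312]
eef_rot: [-178.6, -1.9, -23.6]
ft_force: [-0.0, -0.2, -1.1]
finger_gap: 0.0199
```

Run:
```python
from h import *
s=camera("side")
b=cv2.resize(s["img"][175:265,262:382],(800,600),interpolation=cv2.INTER_CUBIC)
cv2.imwrite("pics/d5.png",b[:,:,::-1])
rel([.53,.1515,.03],-24.2);tilt()
```

```text
t 10.35 tcp [0.5302 0.1518 0.0312] rot [-178.56   -1.94  -23.62] F [ 0.4 -0.1 -0.7] gap 19.7
tool delta mm [-0.1  0.4  1.2] twist 0.01
tilt deg xy [2.35 0.54] [  6.83  19.43 101.73   0.31  56.44  30.26]
```

View pics/d5.png

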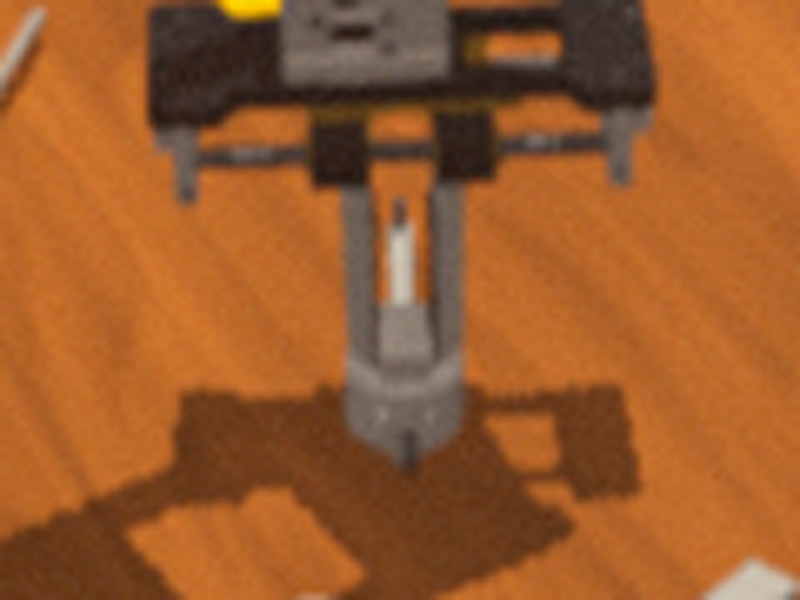

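The jaws are on the bar, with a 19.9 mm gap. I'll lift it now.

Emit:
apply_moves:
  steps:
    - {"xyz":[0,0,-3],"twist":0}
    - {"xyz":[0,0,-6],"twist":0}
    - {"xyz":[0,0,-9],"twist":0}
    - {"xyz":[0,0,-12],"twist":0}
    - {"xyz":[0,0,-12],"twist":0}
    - {"xyz":[0,0,-12],"twist":0}
    - {"xyz":[0,0,-12],"twist":0}
    - {"xyz":[0,0,-12],"twist":0}
    - {"xyz":[0,0,-12],"twist":0}
    - {"xyz":[0,0,-12],"twist":0}
    - {"xyz":[0,0,-12],"twist":0}
    - {"xyz":[0,0,-12],"twist":0}
    - {"xyz":[0,0,-12],"twist":0}
    - {"xyz":[0,0,-12],"twist":0}
    - {"xyz":[0,0,-12],"twist":0}
    - {"xyz":[0,0,-10],"twist":0}
    - {"xyz":[0,0,-7],"twist":0}
    - {"xyz":[0,0,-5],"twist":0}
    - {"xyz":[0,0,-3],"twist":0}
    - {"xyz":[0,0,-1],"twist":0}

```text
time: 12.02
tcp_pos: [0.5145, 0.149, 0.2328]
eef_rot: [-178.9, -1.4, -23.6]
ft_force: [0.7, 0.1, -3.8]
finger_gap: 0.0202
```

Run:
```python
from h import *
s=camera("side");t=camera("top")
b=cv2.resize(s["img"][130:230,270:380],(660,600),interpolation=cv2.INTER_CUBIC)
cv2.imwrite("pics/d6.png",b[:,:,::-1])
rel([.5587,-.1407,.22],-24.2);tilt()
```

```text
t 12.12 tcp [0.5143 0.149  0.2322] rot [-178.93   -1.38  -23.59] F [ 0.8  0.4 -2.8] gap 19.9
tool delta mm [156.2 248.   11.4] twist 0.011
tilt deg xy [1.69 0.43] [ 6.74  4.56 93.4   0.23 80.31 30.28]
```

View pics/d6.png

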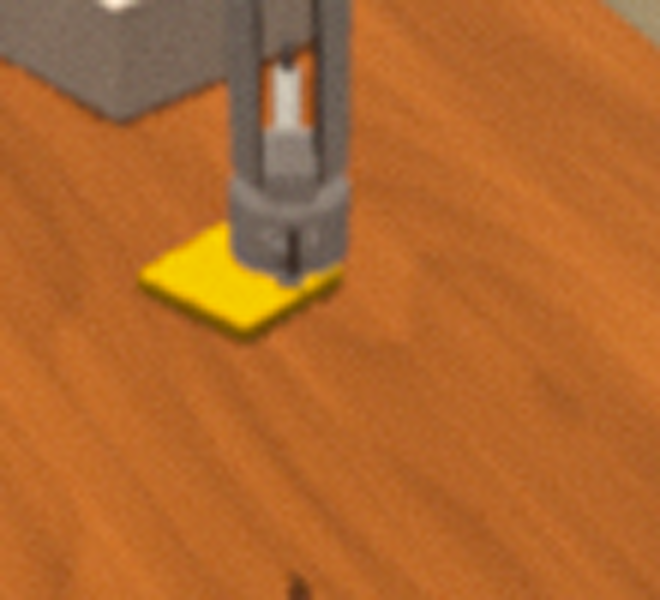

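Emit:
apply_moves:
  steps:
    - {"xyz":[4,6.4,0],"twist":0}
    - {"xyz":[8,12.7,0],"twist":0}
    - {"xyz":[12,19,0],"twist":0}
    - {"xyz":[12,19,0],"twist":0}
    - {"xyz":[12,19,0],"twist":0}
    - {"xyz":[12,19,0],"twist":0}
    - {"xyz":[12,19,0],"twist":0}
    - {"xyz":[12,19,0],"twist":0}
    - {"xyz":[12,19,0],"twist":0}
    - {"xyz":[12,19,0],"twist":0}
    - {"xyz":[12,19,0],"twist":0}
    - {"xyz":[9,14,0],"twist":0}
    - {"xyz":[6,10,0],"twist":0}
    - {"xyz":[3,5,0],"twist":0}
    - {"xyz":[1,2,0],"twist":0}

```text
time: 13.37
tcp_pos: [0.5474, -0.1267, 0.2171]
eef_rot: [-179.4, -0.1, -23.5]
ft_force: [0.8, -0.1, -2.9]
finger_gap: 0.0194
```

Emit:
apply_moves:
  steps:
    - {"xyz":[0,0,0],"twist":-0.05}
    - {"xyz":[0,0,0],"twist":-0.1}
    - {"xyz":[0,0,0],"twist":-0.1}
    - {"xyz":[0,0,0],"twist":-0.1}
    - {"xyz":[0,0,0],"twist":-0.1}
    - {"xyz":[0,0,0],"twist":-0.1}
    - {"xyz":[0,0,0],"twist":-0.1}
    - {"xyz":[0,0,0],"twist":-0.1}
    - {"xyz":[0,0,0],"twist":-0.1}
    - {"xyz":[0,0,0],"twist":-0.1}
    - {"xyz":[0,0,0],"twist":-0.1}
    - {"xyz":[0,0,0],"twist":-0.1}
    - {"xyz":[0,0,0],"twist":-0.08}
    - {"xyz":[0,0,0],"twist":-0.04}

```text
time: 14.53
tcp_pos: [0.5437, -0.1136, 0.2131]
eef_rot: [-179.2, -0.7, 53.8]
ft_force: [0.5, 0.5, -3.6]
finger_gap: 0.0198
```

Run:
```python
from h import *
s=camera("side");t=camera("top")
b=cv2.resize(s["img"][205:335,330:460],(600,600),interpolation=cv2.INTER_CUBIC)
cv2.imwrite("pics/e1.png",b[:,:,::-1])
rel([.5587,-.1407,.22],50);tilt()
```

```text
t 14.63 tcp [ 0.5437 -0.1137  0.2131] rot [-179.17   -0.74   53.56] F [-0.4  0.3 -3.6] gap 19.9
tool delta mm [-12.7  28.1  -7.5] twist 0.062
tilt deg xy [-0.23  1.09] [-21.32   9.45  90.22   0.94  80.94 -75.03]
```

View pics/e1.png

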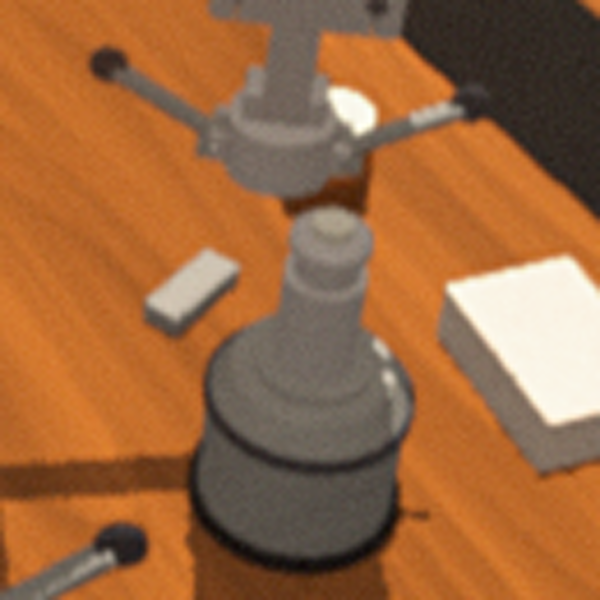

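Emit:
apply_moves:
  steps:
    - {"xyz":[-1.3,2.8,0],"twist":0.02}
    - {"xyz":[-2.5,5.6,-1],"twist":0.02}
    - {"xyz":[-2.5,5.6,-1],"twist":0}
    - {"xyz":[-2.5,5.6,0],"twist":0}
    - {"xyz":[-1.5,3.5,0],"twist":0}
    - {"xyz":[-1,1.5,0],"twist":0}
    - {"xyz":[0,0,0],"twist":0}

```text
time: 15.22
tcp_pos: [0.5575, -0.1396, 0.2145]
eef_rot: [-179.1, -0.7, 50.9]
ft_force: [0.2, -0.5, -3.2]
finger_gap: 0.02
```

Run:
```python
from h import *
s=camera("side");t=camera("top")
b=cv2.resize(s["img"][205:305,350:450],(600,600),interpolation=cv2.INTER_CUBIC)
cv2.imwrite("pics/e2.png",b[:,:,::-1])
b=cv2.resize(t["img"][140:240,330:430],(600,600),interpolation=cv2.INTER_CUBIC)
cv2.imwrite("pics/e3.png",b[:,:,::-1])
rel([.5587,-.1407,.22],50);tilt()
```

```text
t 15.32 tcp [ 0.5572 -0.1391  0.2145] rot [-179.12   -0.71   50.88] F [-0.6  0.1 -3.2] gap 20.0
tool delta mm [-0.3  2.1 -5.5] twist 0.015
tilt deg xy [-0.24  1.11] [-23.2   11.72  87.38   0.93  81.55 -74.23]
```

View pics/e2.png

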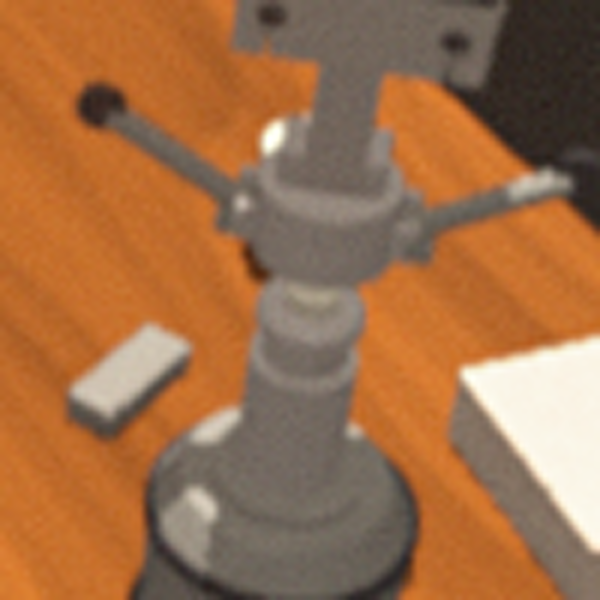

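View pics/e3.png

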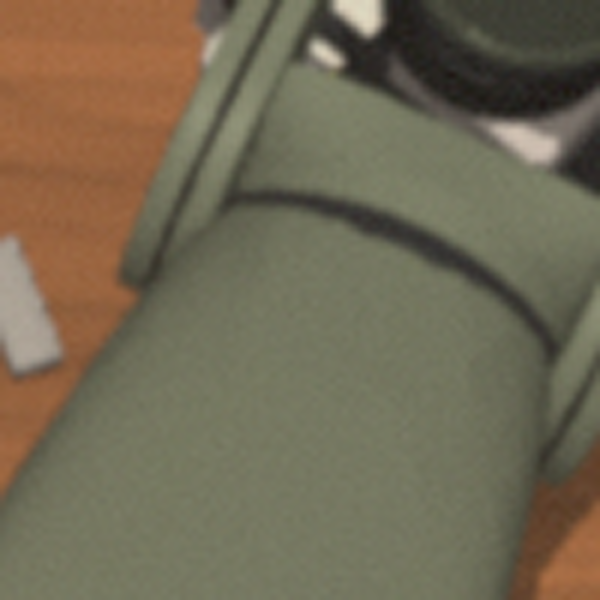

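```bash
cat >> h.py <<'E'
def overlay(s,cx,cy,mz,x0,y0,x1,y1,sc,name,ad=(.5587,-.1407,.1576)):
    b=cv2.resize(s["img"][y0:y1,x0:x1],None,fx=sc,fy=sc,interpolation=cv2.INTER_CUBIC)[:,:,::-1].copy()
    a=np.linspace(0,2*np.pi,60)
    def circ(c,r,col):
        P=np.c_[c[0]+r*np.cos(a),c[1]+r*np.sin(a),0*a+c[2]]
        q=((proj(s,P)-[x0,y0]+.5)*sc-.5)
        cv2.polylines(b,[q.round().astype(np.int32)],True,col,1)
    circ((cx,cy,mz),.023,(0,255,0));circ((cx,cy,mz+.028),.023,(0,255,0))
    circ(ad,.018,(255,255,0));circ((ad[0],ad[1],ad[2]+.008),.009,(255,255,0));circ((ad[0],ad[1],.085),.018,(255,255,0))
    cv2.imwrite(name,b)
E
python3 - <<'E'
from h import *
s=camera("side")
st=telemetry.get_state();p=st["tcp_pos"]
overlay(s,p[0],p[1]-.0006,p[2]-.0312,350,205,450,305,6,"pics/e4.png")
E
```

```text
(no output)
```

View pics/e4.png

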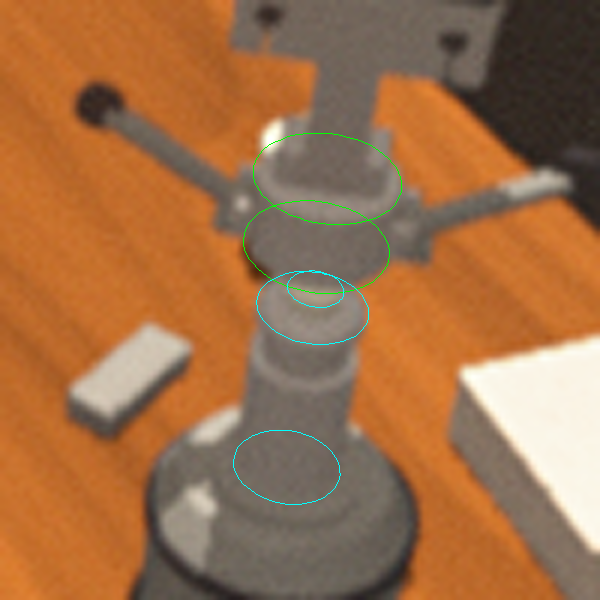

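Run:
```python
from h import *
s=camera("side")
st=telemetry.get_state();p=st["tcp_pos"];print(p)
im=s["img"].copy()
im=cv2.convertScaleAbs(im,alpha=1.8,beta=-60)
s2=dict(s);s2["img"]=im
b=cv2.resize(im[223:280,380:430],None,fx=12,fy=10.5,interpolation=cv2.INTER_CUBIC)
x0,y0,x1,y1=378,220,434,276
b=cv2.resize(im[y0:y1,x0:x1],None,fx=10,fy=10,interpolation=cv2.INTER_CUBIC)
cv2.imwrite("pics/e5.png",b[:,:,::-1])
```

```text
[ 0.55706811 -0.13865903  0.21449231]
```

View pics/e5.png

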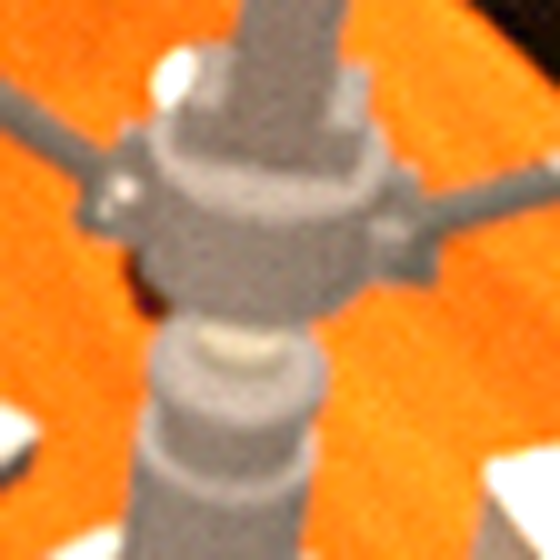

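```bash
cat > fit.py <<'E'
from h import *
from scipy.optimize import least_squares
a=np.linspace(0,2*np.pi,361)
def ext(c,cx,cy,cz,r,x0,y0,sc):
    q=(proj(c,np.c_[cx+r*np.cos(a),cy+r*np.sin(a),0*a+cz])-[x0,y0]+.5)*sc-.5
    return q[:,0].min(),q[:,0].max(),q[:,1].max()
E
python3 - <<'E'
from fit import *
s=camera("side");p=telemetry.get_state()["tcp_pos"]
x0,y0,sc=378,220,10
m=p[2]-.0312
print("pred roof",np.round(ext(s,p[0],p[1],m+.028,.023,x0,y0,sc)),"obs 147 387 215")
print("pred mouth",np.round(ext(s,p[0],p[1],m,.023,x0,y0,sc)),"obs 137 370 325")
for z in (.151,.1545,.158,.161):
  o=np.array([150,328,425])
  def f(v): 
     e=np.array(ext(s,v[0],v[1],z-.0025,.018,x0,y0,sc)); return [ (e[0]+e[1]-478)/2, e[2]-425]
  v=least_squares(f,[.559,-.14]).x
  print(z,v,np.round(ext(s,v[0],v[1],z-.0025,.018,x0,y0,sc)),np.round(ext(s,v[0],v[1],z-.0225,.018,x0,y0,sc)))
def g(v):
   e=np.array(ext(s,v[0],v[1],m+.028,.023,x0,y0,sc)); return [ (e[0]+e[1]-534)/2, e[2]-215]
print("coupler by side roof",least_squares(g,[.557,-.139]).x,p)
def g(v):
   e=np.array(ext(s,v[0],v[1],m,.023,x0,y0,sc)); return [ (e[0]+e[1]-507)/2, e[2]-325]
print("coupler by side mouth",least_squares(g,[.557,-.139]).x,p)
E
```

```text
pred roof [139. 387. 222.] obs 147 387 215
pred mouth [123. 366. 336.] obs 137 370 325
0.151 [ 0.56479784 -0.13279613] [147. 331. 425.] [136. 317. 500.]
0.1545 [ 0.56225426 -0.13587416] [147. 331. 425.] [136. 318. 500.]
0.158 [ 0.55971066 -0.13895219] [146. 332. 425.] [135. 318. 501.]
0.161 [ 0.55753044 -0.1415905 ] [146. 332. 425.] [134. 319. 501.]
coupler by side roof [ 0.55888076 -0.13732358] [ 0.5570797  -0.13860767  0.21450971]
coupler by side mouth [ 0.56045729 -0.13665642] [ 0.5570797  -0.13860767  0.21450971]
```

The side and top views agree that the adapter top is at about 0.158 m. Allowing for the in-hand bias, the tool should be near (0.558, -0.1404). I'll correct to that and go down slowly.

```bash
python3 -c "
from h import *
rel([.558,-.1404,.193]);tilt()"
```

```text
t 15.47 tcp [ 0.5571 -0.1386  0.2145] rot [-179.12   -0.71   50.92] F [ 0.9 -0.7 -2.6] gap 19.8
tool delta mm [-1.1  2.2 21.5] twist None
tilt deg xy [-0.24  1.11] [-23.17  11.69  87.42   0.94  81.55 -74.23]
```

Emit:
apply_moves:
  steps:
    - {"xyz":[-0.4,0.8,1],"twist":0}
    - {"xyz":[-0.4,0.8,2],"twist":0}
    - {"xyz":[-0.3,0.6,2],"twist":0}
    - {"xyz":[0,0,2],"twist":0}
    - {"xyz":[0,0,2],"twist":0}
    - {"xyz":[0,0,2],"twist":0}
    - {"xyz":[0,0,2],"twist":0}
    - {"xyz":[0,0,2],"twist":0}
    - {"xyz":[0,0,1],"twist":0}
    - {"xyz":[0,0,0.5],"twist":0}

```text
time: 16.3
tcp_pos: [0.5576, -0.1397, 0.1959]
eef_rot: [-179.1, -0.7, 51.0]
ft_force: [0.7, -0.6, -3.3]
finger_gap: 0.0199
```

Run:
```python
from h import *
rel([.558,-.1404,.1652]);tilt()
s=camera("side");im=cv2.convertScaleAbs(s["img"],alpha=1.8,beta=-60)
b=cv2.resize(im[220:276,378:434],None,fx=10,fy=10,interpolation=cv2.INTER_CUBIC)
cv2.imwrite("pics/e6.png",b[:,:,::-1])
```

```text
t 16.3 tcp [ 0.5576 -0.1397  0.1959] rot [-179.06   -0.71   50.98] F [ 0.7 -0.6 -3.3] gap 19.9
tool delta mm [-0.7  1.3 30.7] twist None
tilt deg xy [-0.28  1.14] [-23.25  12.66  88.49   0.95  79.56 -74.41]
```

View pics/e6.png

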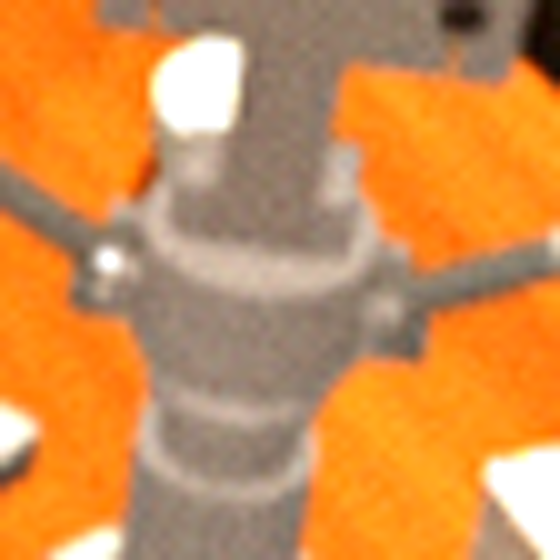

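Emit:
apply_moves:
  steps:
    - {"xyz":[-0.2,0.5,1],"twist":0}
    - {"xyz":[-0.2,0.4,1],"twist":0}
    - {"xyz":[0,0,1],"twist":0}
    - {"xyz":[0,0,1],"twist":0}
    - {"xyz":[0,0,1],"twist":0}
    - {"xyz":[0,0,1],"twist":0}
    - {"xyz":[0,0,1],"twist":0}

```text
time: 16.93
tcp_pos: [0.5585, -0.1407, 0.1888]
eef_rot: [-179.1, -0.7, 51.0]
ft_force: [0.3, -0.8, -3.8]
finger_gap: 0.02
```

Run:
```python
from h import *
rel([.558,-.1404,.1652]);tilt();print(telemetry.get_state()["torque"].round(2))
```

```text
t 16.93 tcp [ 0.5585 -0.1407  0.1888] rot [-179.13   -0.72   50.98] F [ 0.3 -0.8 -3.8] gap 20.0
tool delta mm [-0.3 -0.2 23.6] twist None
tilt deg xy [-0.22  1.11] [-23.31  13.09  88.84   0.95  78.72 -74.49]
[0.04 0.04 0.01]
```

Emit:
apply_moves:
  steps:
    - {"xyz":[0,0,0.8],"twist":0}
    - {"xyz":[0,0,0.8],"twist":0}
    - {"xyz":[0,0,0.8],"twist":0}
    - {"xyz":[0,0,0.8],"twist":0}

```text
time: 17.27
tcp_pos: [0.5582, -0.1404, 0.1852]
eef_rot: [-179.1, -0.7, 51.0]
ft_force: [0.7, 1.0, -3.5]
finger_gap: 0.0198
```

Run:
```python
from h import *
rel([.558,-.1404,.1652]);tilt();print(telemetry.get_state()["torque"].round(2))
```

```text
t 17.27 tcp [ 0.5582 -0.1404  0.1852] rot [-179.09   -0.73   50.98] F [ 0.7  1.  -3.5] gap 19.8
tool delta mm [-0.4  0.1 20. ] twist None
tilt deg xy [-0.25  1.14] [-23.3   13.25  89.07   0.97  78.36 -74.49]
[-0.04 -0.02  0.03]
```

Emit:
apply_moves:
  steps:
    - {"xyz":[0,0,0.8],"twist":0}
    - {"xyz":[0,0,0.8],"twist":0}
    - {"xyz":[0,0,0.8],"twist":0}
    - {"xyz":[0,0,0.8],"twist":0}

```text
time: 17.6
tcp_pos: [0.5582, -0.1404, 0.1816]
eef_rot: [-179.1, -0.7, 51.0]
ft_force: [-0.8, 0.7, -1.6]
finger_gap: 0.02
```

Run:
```python
from h import *
rel([.558,-.1404,.1652]);tilt();print(telemetry.get_state()["torque"].round(2))
s=camera("side");im=cv2.convertScaleAbs(s["img"],alpha=1.8,beta=-60)
b=cv2.resize(im[220:276,378:434],None,fx=10,fy=10,interpolation=cv2.INTER_CUBIC)
cv2.imwrite("pics/e7.png",b[:,:,::-1])
```

```text
t 17.6 tcp [ 0.5582 -0.1404  0.1816] rot [-179.1    -0.72   50.99] F [-0.8  0.7 -1.6] gap 20.0
tool delta mm [-0.4  0.1 16.4] twist None
tilt deg xy [-0.25  1.13] [-23.29  13.43  89.3    0.96  77.95 -74.49]
[-0.01  0.03 -0.04]
```

View pics/e7.png

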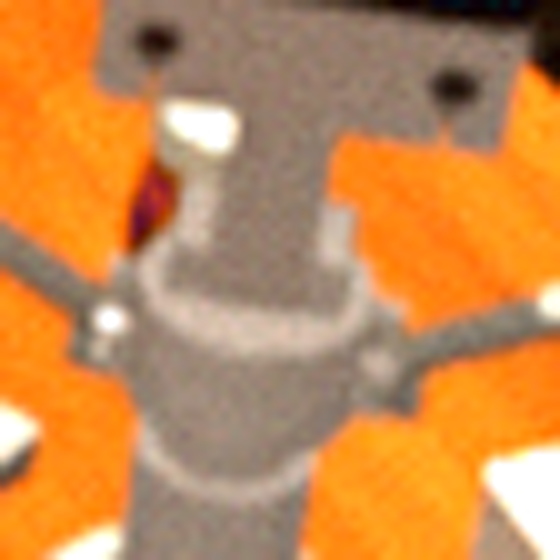

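Emit:
apply_moves:
  steps:
    - {"xyz":[0,0,0.8],"twist":0}
    - {"xyz":[0,0,0.8],"twist":0}
    - {"xyz":[0,0,0.8],"twist":0}
    - {"xyz":[0,0,0.8],"twist":0}
    - {"xyz":[0,0,0.8],"twist":0}

```text
time: 18.07
tcp_pos: [0.5583, -0.1404, 0.1772]
eef_rot: [-179.1, -0.7, 51.0]
ft_force: [-0.5, -0.4, -3.2]
finger_gap: 0.0198
```

Run:
```python
from h import *
rel([.558,-.1404,.1652]);tilt();print(telemetry.get_state()["torque"].round(2))
```

```text
t 18.07 tcp [ 0.5583 -0.1404  0.1772] rot [-179.1    -0.72   50.98] F [-0.5 -0.4 -3.2] gap 19.8
tool delta mm [-0.3  0.  12. ] twist None
tilt deg xy [-0.25  1.12] [-23.29  13.66  89.56   0.96  77.45 -74.49]
[-0.03 -0.   -0.01]
```

Emit:
apply_moves:
  steps:
    - {"xyz":[0,0,0.8],"twist":0}
    - {"xyz":[0,0,0.8],"twist":0}
    - {"xyz":[0,0,0.8],"twist":0}
    - {"xyz":[0,0,0.8],"twist":0}

```text
time: 18.4
tcp_pos: [0.5583, -0.1403, 0.1737]
eef_rot: [-179.1, -0.7, 51.0]
ft_force: [0.7, -0.1, -2.7]
finger_gap: 0.02
```

Run:
```python
from h import *
rel([.558,-.1404,.1652]);tilt();print(telemetry.get_state()["torque"].round(2))
```

```text
t 18.4 tcp [ 0.5583 -0.1403  0.1737] rot [-179.11   -0.72   50.98] F [ 0.7 -0.1 -2.7] gap 20.0
tool delta mm [-0.4 -0.   8.5] twist None
tilt deg xy [-0.24  1.12] [-23.28  13.84  89.78   0.96  77.05 -74.49]
[-0.05 -0.    0.02]
```

Still free with no contact. Next is the stem.

Emit:
apply_moves:
  steps:
    - {"xyz":[0,0,0.8],"twist":0}
    - {"xyz":[0,0,0.8],"twist":0}
    - {"xyz":[0,0,0.8],"twist":0}

```text
time: 18.65
tcp_pos: [0.5584, -0.1404, 0.1727]
eef_rot: [-179.1, -0.7, 51.0]
ft_force: [-1.5, 0.7, 2.1]
finger_gap: 0.0196
```

Run:
```python
from h import *
rel([.558,-.1404,.1652]);print(telemetry.get_state()["torque"].round(2))
```

```text
t 18.65 tcp [ 0.5584 -0.1404  0.1727] rot [-179.14   -0.72   50.99] F [-1.5  0.7  2.1] gap 19.6
tool delta mm [-0.4 -0.2  7.5] twist None
[0.15 0.43 0.03]
```

Emit:
apply_moves:
  steps:
    - {"xyz":[0,0,0.8],"twist":0}
    - {"xyz":[0,0,0.8],"twist":0}
    - {"xyz":[0,0,0.8],"twist":0}

```text
time: 18.9
tcp_pos: [0.5584, -0.1404, 0.1721]
eef_rot: [-179.2, -0.7, 51.0]
ft_force: [-2.3, 0.1, 2.7]
finger_gap: 0.0199
```

Run:
```python
from h import *
rel([.558,-.1404,.1652]);print(telemetry.get_state()["torque"].round(2))
```

```text
t 18.9 tcp [ 0.5584 -0.1404  0.1721] rot [-179.18   -0.71   51.  ] F [-2.3  0.1  2.7] gap 19.9
tool delta mm [-0.3 -0.2  6.9] twist None
[0.11 0.48 0.03]
```

Contact with the stem came at TCP 0.1727, which puts the adapter top at 0.1577 m and matches the camera. I'll raise the step a little to slide the stem.

Emit:
apply_moves:
  steps:
    - {"xyz":[0,0,1.3],"twist":0}
    - {"xyz":[0,0,1.3],"twist":0}
    - {"xyz":[0,0,1.3],"twist":0}

```text
time: 19.15
tcp_pos: [0.5584, -0.1404, 0.1689]
eef_rot: [-179.2, -0.7, 51.0]
ft_force: [-2.0, 0.6, 2.4]
finger_gap: 0.0198
```

Run:
```python
from h import *
rel([.558,-.1404,.1652]);print(telemetry.get_state()["torque"].round(2))
```

```text
t 19.15 tcp [ 0.5584 -0.1404  0.1689] rot [-179.21   -0.72   51.01] F [-2.   0.6  2.4] gap 19.8
tool delta mm [-0.3 -0.2  3.7] twist None
[0.09 0.59 0.02]
```

Emit:
apply_moves:
  steps:
    - {"xyz":[0,0,1.3],"twist":0}
    - {"xyz":[0,0,1.3],"twist":0}
    - {"xyz":[0,0,1.3],"twist":0}

```text
time: 19.4
tcp_pos: [0.5587, -0.1406, 0.1665]
eef_rot: [-179.3, -0.7, 51.0]
ft_force: [-6.1, 2.0, 12.4]
finger_gap: 0.02
```

Run:
```python
from h import *
rel([.558,-.1404,.1652]);tilt();print(telemetry.get_state()["torque"].round(2))
```

```text
t 19.4 tcp [ 0.5587 -0.1406  0.1665] rot [-179.27   -0.71   51.01] F [-6.1  2.  12.4] gap 20.0
tool delta mm [-0.3 -0.7  1.3] twist None
tilt deg xy [-0.12  1.01] [-23.26  14.18  90.24   0.91  76.09 -74.5 ]
[0.43 1.17 0.03]
```

It has met firm resistance at about 15 N near the home height, with a side moment, so the in-hand tilt is taking load. I'll unload, let go, look, then press centrally from above with shut fingers.

Emit:
apply_moves:
  steps:
    - {"xyz":[0,0,0],"twist":0}
    - {"xyz":[0,0,0],"twist":0}

```text
time: 19.57
tcp_pos: [0.5587, -0.1406, 0.1667]
eef_rot: [-179.3, -0.7, 51.0]
ft_force: [-2.3, -0.5, 1.9]
finger_gap: 0.0198
```

Emit:
apply_moves:
  steps:
    - {"xyz":[0,0,0],"twist":0}
    - {"xyz":[0,0,0],"twist":0}
    - {"xyz":[0,0,0],"twist":0}
    - {"xyz":[0,0,0],"twist":0}
  gripper: 50

```text
time: 19.9
tcp_pos: [0.5608, -0.1413, 0.1657]
eef_rot: [-179.5, -0.8, 51.0]
ft_force: [0.1, -0.1, 0.3]
finger_gap: 0.0432
```

Run:
```python
from h import *
rel([.558,-.1404,.1652]);tilt()
s=camera("side");im=cv2.convertScaleAbs(s["img"],alpha=1.8,beta=-60)
b=cv2.resize(im[216:276,365:445],None,fx=10,fy=10,interpolation=cv2.INTER_CUBIC)
cv2.imwrite("pics/e8.png",b[:,:,::-1])
```

```text
t 19.9 tcp [ 0.5608 -0.1413  0.1657] rot [-179.54   -0.83   50.98] F [ 0.1 -0.1  0.3] gap 43.2
tool delta mm [-1.  -2.8  0.5] twist None
tilt deg xy [0.16 0.93] [-23.27  14.28  90.22   0.95  75.72 -74.49]
```

View pics/e8.png

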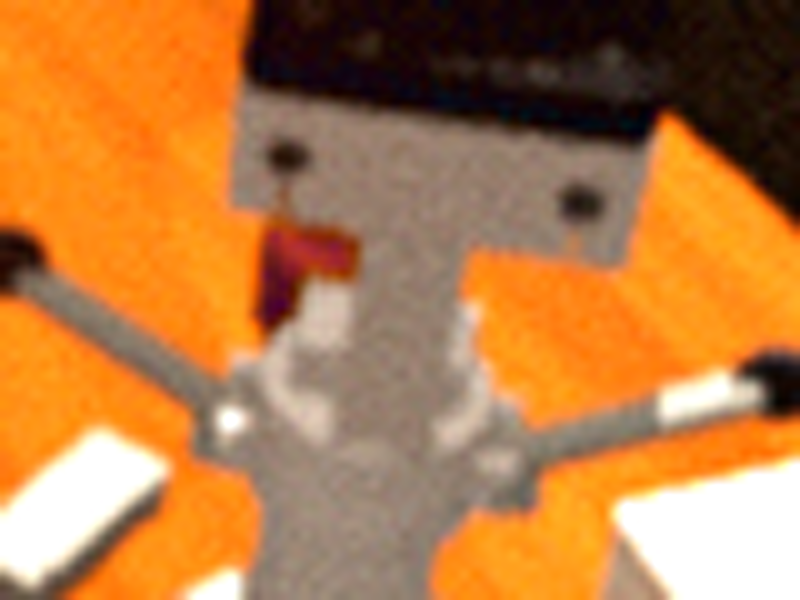

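Emit:
apply_moves:
  steps:
    - {"xyz":[0,0,-2],"twist":0}
    - {"xyz":[0,0,-4],"twist":0}
    - {"xyz":[0,0,-6],"twist":0}
    - {"xyz":[0,0,-6],"twist":0}
    - {"xyz":[0,0,-6],"twist":0}
    - {"xyz":[0,0,-6],"twist":0}
    - {"xyz":[0,0,-4],"twist":0}
    - {"xyz":[0,0,-2],"twist":0}
    - {"xyz":[0,0,-1],"twist":0}
  gripper: 60

```text
time: 20.7
tcp_pos: [0.5618, -0.1424, 0.2078]
eef_rot: [-179.7, -0.9, 51.0]
ft_force: [0.3, 0.1, -0.7]
finger_gap: 0.0596
```

Run:
```python
from h import *
rel([.5583,-.1404,.2],-39);tilt()
s=camera("side");im=cv2.convertScaleAbs(s["img"],alpha=1.6,beta=-40)
b=cv2.resize(im[206:286,360:450],None,fx=7,fy=7,interpolation=cv2.INTER_CUBIC)
cv2.imwrite("pics/e9.png",b[:,:,::-1])
```

```text
t 20.7 tcp [ 0.5618 -0.1424  0.2078] rot [-179.72   -0.88   50.98] F [ 0.3  0.1 -0.7] gap 59.6
tool delta mm [-0.7 -4.   7.8] twist 1.571
tilt deg xy [0.34 0.86] [-23.33  12.2   87.61   0.94  80.22 -74.48]
```

View pics/e9.png

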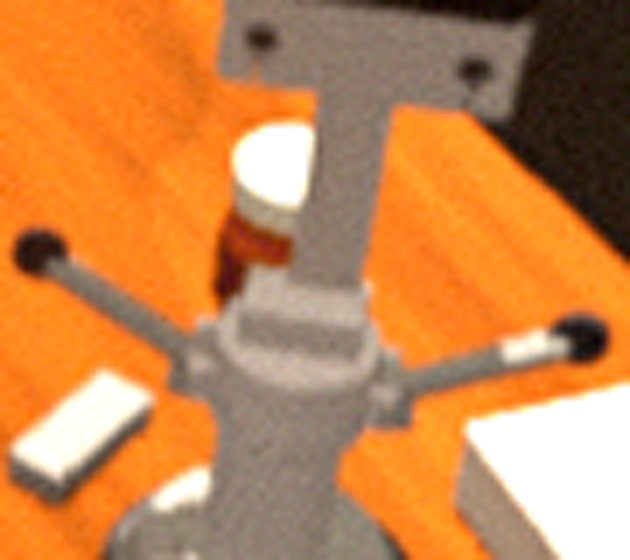

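Emit:
apply_moves:
  steps:
    - {"xyz":[0,0,0],"twist":0.05}
    - {"xyz":[0,0,0],"twist":0.1}
    - {"xyz":[0,0,0],"twist":0.1}
    - {"xyz":[0,0,0],"twist":0.1}
    - {"xyz":[0,0,0],"twist":0.1}
    - {"xyz":[0,0,0],"twist":0.1}
    - {"xyz":[0,0,0],"twist":0.1}
    - {"xyz":[0,0,0],"twist":0.1}
    - {"xyz":[0,0,0],"twist":0.1}
    - {"xyz":[0,0,0],"twist":0.1}
    - {"xyz":[0,0,0],"twist":0.1}
    - {"xyz":[0,0,0],"twist":0.1}
    - {"xyz":[0,0,0],"twist":0.1}
    - {"xyz":[0,0,0],"twist":0.1}
    - {"xyz":[0,0,0],"twist":0.08}
    - {"xyz":[0,0,0],"twist":0.04}
  gripper: 0

```text
time: 22.08
tcp_pos: [0.5582, -0.1409, 0.2025]
eef_rot: [-179.3, 0.8, -37.5]
ft_force: [-0.6, -1.1, 0.2]
finger_gap: 0.0007
```

Run:
```python
from h import *
rel([.5583,-.1404,.2],-39);tilt()
s=camera("side");im=cv2.convertScaleAbs(s["img"],alpha=1.6,beta=-40)
b=cv2.resize(im[196:276,360:450],None,fx=7,fy=7,interpolation=cv2.INTER_CUBIC)
cv2.imwrite("pics/f1.png",b[:,:,::-1])
```

```text
t 22.08 tcp [ 0.5582 -0.1409  0.2025] rot [-179.27    0.85  -37.51] F [-0.6 -1.1  0.2] gap 0.7
tool delta mm [-0.2 -0.4  2.5] twist 0.026
tilt deg xy [-0.23  1.1 ] [-23.33  12.42  87.99   0.93  80.23  14.02]
```

View pics/f1.png

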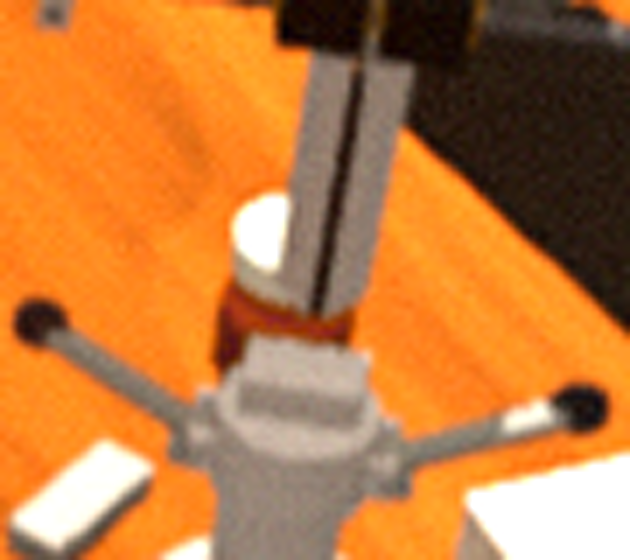

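Emit:
apply_moves:
  steps:
    - {"xyz":[0,0,1],"twist":0.01}
    - {"xyz":[0,0,2],"twist":0}
    - {"xyz":[0,0,3],"twist":0}
    - {"xyz":[0,0,3],"twist":0}
    - {"xyz":[0,0,3],"twist":0}
    - {"xyz":[0,0,3],"twist":0}
    - {"xyz":[0,0,2],"twist":0}
    - {"xyz":[0,0,1],"twist":0}
    - {"xyz":[0,0,0.6],"twist":0}

```text
time: 22.88
tcp_pos: [0.5571, -0.1401, 0.1803]
eef_rot: [-179.3, 1.0, -37.9]
ft_force: [0.7, -0.3, 0.2]
finger_gap: 0.0005
```

Run:
```python
from h import *
rel([.5583,-.1404,.1767],-39);tilt()
```

```text
t 22.88 tcp [ 0.5571 -0.1401  0.1803] rot [-179.32    1.03  -37.89] F [ 0.7 -0.3  0.2] gap 0.5
tool delta mm [ 1.2 -0.4  3.5] twist 0.019
tilt deg xy [-0.39  1.17] [-23.3   13.47  89.42   0.94  77.94  14.39]
```

Emit:
apply_moves:
  steps:
    - {"xyz":[0.5,0,0.8],"twist":0}
    - {"xyz":[0.5,0,0.8],"twist":0}
    - {"xyz":[0,0,0.8],"twist":0}

```text
time: 23.13
tcp_pos: [0.5577, -0.1406, 0.1787]
eef_rot: [-179.3, 1.1, -37.9]
ft_force: [-2.8, 0.9, 6.0]
finger_gap: 0.0007
```

Run:
```python
from h import *
rel([.5583,-.1404,.1767],-39);print(telemetry.get_state()["torque"].round(2))
```

```text
t 23.13 tcp [ 0.5577 -0.1406  0.1787] rot [-179.33    1.07  -37.88] F [-2.8  0.9  6. ] gap 0.7
tool delta mm [ 0.4 -0.5  2. ] twist 0.02
[0.13 0.62 0.02]
```

Emit:
apply_moves:
  steps:
    - {"xyz":[0,0,0.8],"twist":0}
    - {"xyz":[0,0,0.8],"twist":0}

```text
time: 23.3
tcp_pos: [0.5577, -0.1406, 0.1787]
eef_rot: [-179.3, 1.0, -37.9]
ft_force: [-2.9, 0.4, 5.1]
finger_gap: 0.001
```

Run:
```python
from h import *
rel([.5583,-.1404,.1767],-39);print(telemetry.get_state()["torque"].round(2))
```

```text
t 23.3 tcp [ 0.5577 -0.1406  0.1787] rot [-179.33    1.05  -37.87] F [-2.9  0.4  5.1] gap 1.0
tool delta mm [ 0.4 -0.5  2. ] twist 0.02
[0.12 0.59 0.05]
```

Emit:
apply_moves:
  steps:
    - {"xyz":[0,0,1.3],"twist":0}
    - {"xyz":[0,0,1.3],"twist":0}

```text
time: 23.47
tcp_pos: [0.5577, -0.1406, 0.1787]
eef_rot: [-179.3, 1.0, -37.9]
ft_force: [-3.7, 0.6, 8.1]
finger_gap: 0.0005
```

Run:
```python
from h import *
rel([.5583,-.1404,.1767],-39);print(telemetry.get_state()["torque"].round(2))
```

```text
t 23.47 tcp [ 0.5577 -0.1406  0.1787] rot [-179.34    1.    -37.86] F [-3.7  0.6  8.1] gap 0.5
tool delta mm [ 0.4 -0.5  2. ] twist 0.02
[0.24 0.86 0.02]
```

Emit:
apply_moves:
  steps:
    - {"xyz":[0,0,1.3],"twist":0}
    - {"xyz":[0,0,1.3],"twist":0}

```text
time: 23.63
tcp_pos: [0.5577, -0.1405, 0.1787]
eef_rot: [-179.3, 0.9, -37.8]
ft_force: [-2.0, 1.3, 7.0]
finger_gap: 0.0003
```

Run:
```python
from h import *
rel([.5583,-.1404,.1767],-39);print(telemetry.get_state()["torque"].round(2))
```

```text
t 23.63 tcp [ 0.5577 -0.1405  0.1787] rot [-179.34    0.95  -37.84] F [-2.   1.3  7. ] gap 0.3
tool delta mm [ 0.4 -0.4  2. ] twist 0.02
[0.15 0.83 0.03]
```

Emit:
apply_moves:
  steps:
    - {"xyz":[0,0,1.8],"twist":0}
    - {"xyz":[0,0,2.2],"twist":0}

```text
time: 23.8
tcp_pos: [0.5578, -0.1406, 0.1786]
eef_rot: [-179.4, 0.9, -37.8]
ft_force: [-5.2, 1.8, 12.9]
finger_gap: 0.0004
```

Run:
```python
from h import *
rel([.5583,-.1404,.1767],-39);print(telemetry.get_state()["torque"].round(2))
s=camera("side");im=cv2.convertScaleAbs(s["img"],alpha=1.8,beta=-40)
b=cv2.resize(im[220:280,370:440],None,fx=10,fy=10,interpolation=cv2.INTER_CUBIC)
cv2.imwrite("pics/f2.png",b[:,:,::-1])
```

```text
t 23.8 tcp [ 0.5578 -0.1406  0.1786] rot [-179.35    0.88  -37.82] F [-5.2  1.8 12.9] gap 0.4
tool delta mm [ 0.3 -0.5  1.9] twist 0.021
[0.36 1.28 0.01]
```

View pics/f2.png

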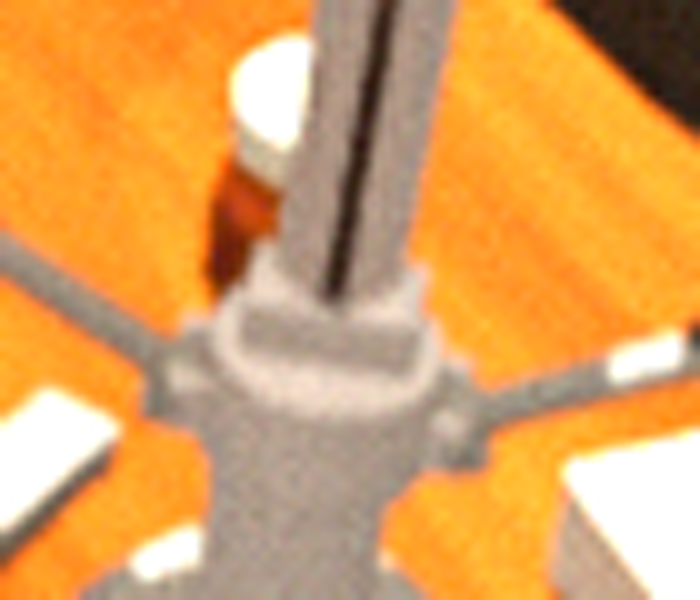

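Run:
```python
from fit import *
s=camera("side")
for m in (.1327,.1337,.1347,.1357):
  for c in ((.558,-.1405),(.5585,-.1415)):
    print(m,c,np.round(ext(s,c[0],c[1],m+.028,.023,370,220,10)),"obs 215 443 418; bias y -7")
```

```text
0.1327 (0.558, -0.1405) [200. 439. 430.] obs 215 443 418; bias y -7
0.1327 (0.5585, -0.1415) [205. 444. 432.] obs 215 443 418; bias y -7
0.1337 (0.558, -0.1405) [200. 440. 426.] obs 215 443 418; bias y -7
0.1337 (0.5585, -0.1415) [205. 445. 428.] obs 215 443 418; bias y -7
0.1347 (0.558, -0.1405) [201. 440. 422.] obs 215 443 418; bias y -7
0.1347 (0.5585, -0.1415) [206. 446. 425.] obs 215 443 418; bias y -7
0.1357 (0.558, -0.1405) [202. 441. 418.] obs 215 443 418; bias y -7
0.1357 (0.5585, -0.1415) [207. 446. 421.] obs 215 443 418; bias y -7
```

Emit:
apply_moves:
  steps:
    - {"xyz":[-0.7,0.4,2],"twist":0}
    - {"xyz":[-0.8,0.5,2.4],"twist":0}

```text
time: 24.07
tcp_pos: [0.5576, -0.1406, 0.1786]
eef_rot: [-179.2, 0.6, -37.8]
ft_force: [-2.3, 2.0, 10.7]
finger_gap: 0.0004
```

Run:
```python
from h import *
rel([.5583,-.1404,.1767],-39);print(telemetry.get_state()["torque"].round(2))
```

```text
t 24.07 tcp [ 0.5576 -0.1406  0.1786] rot [-179.24    0.6   -37.8 ] F [-2.3  2.  10.7] gap 0.4
tool delta mm [ 0.4 -0.5  1.9] twist 0.021
[0.31 0.74 0.01]
```

Emit:
apply_moves:
  steps:
    - {"xyz":[-0.8,0.3,2.8],"twist":0}
    - {"xyz":[-0.8,0.3,3.2],"twist":0}

```text
time: 24.23
tcp_pos: [0.5577, -0.1405, 0.1785]
eef_rot: [-179.2, 0.3, -37.8]
ft_force: [-6.5, 2.0, 15.2]
finger_gap: 0.0004
```

Run:
```python
from h import *
rel([.5583,-.1404,.1767],-39);print(telemetry.get_state()["torque"].round(2))
```

```text
t 24.23 tcp [ 0.5577 -0.1405  0.1785] rot [-179.16    0.28  -37.78] F [-6.5  2.  15.2] gap 0.4
tool delta mm [ 0.4 -0.4  1.8] twist 0.021
[ 0.34  1.19 -0.02]
```

Run:
```python
from fit import *
s=camera("side")
im=cv2.convertScaleAbs(s["img"],alpha=1.8,beta=-20)
b=cv2.resize(im[215:275,355:455],None,fx=8,fy=8,interpolation=cv2.INTER_CUBIC)
cv2.imwrite("pics/f3.png",b[:,:,::-1])
o=np.array([[360+40.5/7-.5,196+322.5/7-.5],[360+580.5/7-.5,196+408.5/7-.5]])
print("obs",o, o[1]-o[0])
for yaw in (49,51,53):
  for L in (56,58,60):
    u=np.array([-np.sin(np.radians(yaw)),np.cos(np.radians(yaw))])
    for tl in (-2,0,2):
      P=[]
      for sg in (1,-1):
        a=np.radians(50); y=sg*(27+L*np.sin(a))/1e3; z=(13+L*np.cos(a))/1e3
        t=np.radians(tl); y,z=y*np.cos(t)-z*np.sin(t), y*np.sin(t)+z*np.cos(t)
        P.append(np.r_[np.array([.558,-.1405])+u*y,.1345+z])
      q=proj(s,P)
      print(yaw,L,tl,(q[1]-q[0]).round(2),q.mean(0).round(2))
```

```text
obs [[365.28571429 241.57142857]
 [442.42857143 253.85714286]] [77.14285714 12.28571429]
49 56 -2 [73.47 10.86] [402.73 245.63]
49 56 0 [73.26 12.82] [403.57 245.78]
49 56 2 [72.95 14.77] [404.39 245.95]
49 58 -2 [75.15 11.09] [402.83 245.11]
49 58 0 [74.94 13.1 ] [403.68 245.27]
49 58 2 [74.62 15.09] [404.53 245.45]
49 60 -2 [76.84 11.31] [402.92 244.6 ]
49 60 0 [76.62 13.37] [403.79 244.76]
49 60 2 [76.3  15.41] [404.66 244.94]
51 56 -2 [73.76  9.27] [402.66 245.62]
51 56 0 [73.54 11.23] [403.49 245.75]
51 56 2 [73.23 13.18] [404.33 245.91]
51 58 -2 [75.45  9.47] [402.75 245.11]
51 58 0 [75.23 11.47] [403.6  245.24]
51 58 2 [74.91 13.47] [404.46 245.4 ]
51 60 -2 [77.14  9.66] [402.84 244.6 ]
51 60 0 [76.91 11.72] [403.72 244.73]
51 60 2 [76.59 13.75] [404.59 244.9 ]
53 56 -2 [73.96  7.68] [402.58 245.62]
53 56 0 [73.73  9.63] [403.42 245.73]
53 56 2 [73.41 11.58] [404.25 245.86]
53 58 -2 [75.65  7.84] [402.67 245.11]
53 58 0 [75.42  9.84] [403.53 245.22]
53 58 2 [75.1  11.83] [404.38 245.36]
53 60 -2 [77.35  8.  ] [402.75 244.59]
53 60 0 [77.12 10.05] [403.64 244.71]
53 60 2 [76.78 12.08] [404.51 244.85]
```

View pics/f3.png

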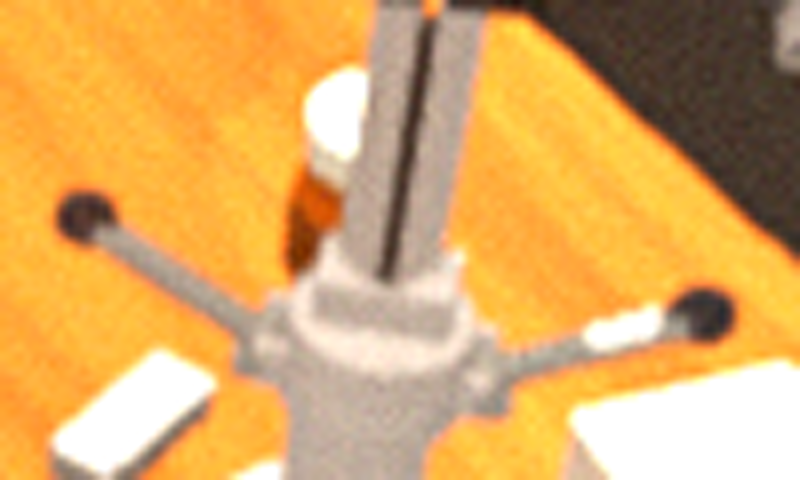

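Pressing at 15 N doesn't move it, and both presses stopped at the same height (mouth about 0.1355). The stem contact height suggests up to 1.5 mm may be left, though. I'll press near each end of the bar to rule out a hang-up.

Emit:
apply_moves:
  steps:
    - {"xyz":[0,0,-1.5],"twist":0}
    - {"xyz":[0,0,-2],"twist":0}
    - {"xyz":[3,0,-1],"twist":0}
    - {"xyz":[6,0,0],"twist":0}
    - {"xyz":[6,0,0],"twist":0}
    - {"xyz":[3,0,0],"twist":0}
    - {"xyz":[1,0,0],"twist":0}

```text
time: 24.87
tcp_pos: [0.5754, -0.154, 0.1828]
eef_rot: [-179.1, 0.0, -37.8]
ft_force: [-0.0, -0.3, -0.2]
finger_gap: 0.0005
```

Run:
```python
from h import *
rel([.558,-.1405,.1786],-39);tilt()
```

```text
t 24.87 tcp [ 0.5754 -0.154   0.1828] rot [-1.791e+02  5.000e-02 -3.778e+01] F [-0.  -0.3 -0.2] gap 0.5
tool delta mm [-22.    0.1   4.2] twist 0.021
tilt deg xy [0.51 0.74] [-23.81  15.17  86.99   0.9   77.67  13.77]
```

Emit:
apply_moves:
  steps:
    - {"xyz":[0,0,1],"twist":0}
    - {"xyz":[0,0,1],"twist":0}
    - {"xyz":[0,0,1],"twist":0}
    - {"xyz":[0,0,1],"twist":0}
    - {"xyz":[0,0,1],"twist":0}

```text
time: 25.28
tcp_pos: [0.5756, -0.1544, 0.1762]
eef_rot: [-179.1, 0.1, -37.8]
ft_force: [-0.3, -1.2, 3.1]
finger_gap: 0.0005
```

Emit:
apply_moves:
  steps:
    - {"xyz":[0,0,1.2],"twist":0}
    - {"xyz":[0,0,1.5],"twist":0}

```text
time: 25.45
tcp_pos: [0.5768, -0.1549, 0.175]
eef_rot: [-179.1, -0.1, -37.8]
ft_force: [-0.1, -0.5, 3.9]
finger_gap: 0.0005
```

Run:
```python
from h import *
rel([.558,-.1405,.1786],-39);tilt()
```

```text
t 25.45 tcp [ 0.5768 -0.1549  0.175 ] rot [-1.791e+02 -7.000e-02 -3.781e+01] F [-0.1 -0.5  3.9] gap 0.5
tool delta mm [-23.7   0.   -3.6] twist 0.021
tilt deg xy [0.61 0.67] [-23.83  15.66  87.34   0.88  76.72  13.77]
```

Run:
```python
from h import *
s=camera("side")
im=cv2.convertScaleAbs(s["img"],alpha=1.8,beta=-20)
b=cv2.resize(im[215:275,355:455],None,fx=8,fy=8,interpolation=cv2.INTER_CUBIC)
cv2.imwrite("pics/f4.png",b[:,:,::-1])
```

```text
(no output)
```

View pics/f4.png

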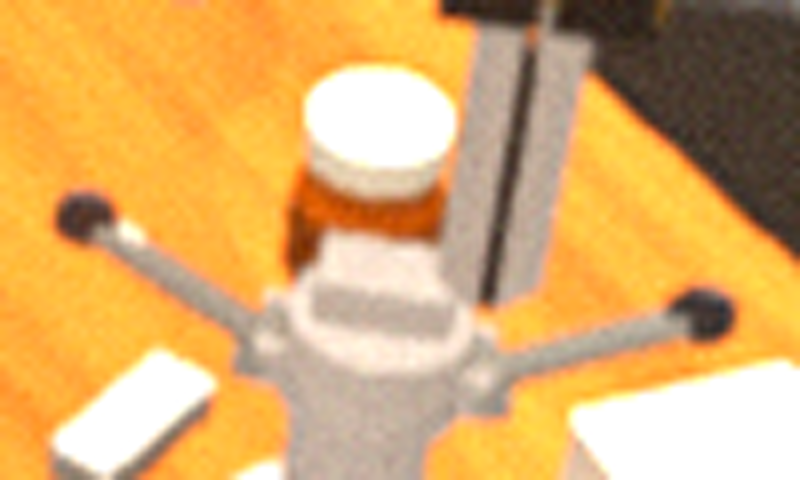

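Emit:
apply_moves:
  steps:
    - {"xyz":[0,0,-2],"twist":0}
    - {"xyz":[0,0,-4],"twist":0}
    - {"xyz":[-2,0,-2],"twist":0}
    - {"xyz":[-3,0,0],"twist":0}
    - {"xyz":[-2,0,0],"twist":0}
    - {"xyz":[-0.5,0,0],"twist":0}

```text
time: 26.0
tcp_pos: [0.5686, -0.149, 0.182]
eef_rot: [-179.1, 0.2, -37.8]
ft_force: [-0.5, 0.7, 0.1]
finger_gap: 0.0007
```

Run:
```python
from h import *
rel([.558,-.1405,.1786],-39);tilt()
```

```text
t 26.0 tcp [ 0.5686 -0.149   0.182 ] rot [-1.7912e+02  1.7000e-01 -3.7800e+01] F [-0.5  0.7  0.1] gap 0.7
tool delta mm [-13.6  -0.1   3.5] twist 0.021
tilt deg xy [0.4 0.8] [-23.64  14.36  88.1    0.91  77.49  13.97]
```

Emit:
apply_moves:
  steps:
    - {"xyz":[0,0,1],"twist":0}
    - {"xyz":[0,0,1],"twist":0}
    - {"xyz":[0,0,1],"twist":0}
    - {"xyz":[0,0,1],"twist":0}

```text
time: 26.33
tcp_pos: [0.5684, -0.1487, 0.1785]
eef_rot: [-179.1, 0.2, -37.8]
ft_force: [-1.6, 1.6, 8.8]
finger_gap: 0.0004
```

Run:
```python
from h import *
rel([.558,-.1405,.1786],-39);tilt()
```

```text
t 26.33 tcp [ 0.5684 -0.1487  0.1785] rot [-1.7914e+02  1.5000e-01 -3.7780e+01] F [-1.6  1.6  8.8] gap 0.4
tool delta mm [-13.2  -0.1  -0. ] twist 0.021
tilt deg xy [0.4  0.77] [-23.61  14.49  88.37   0.89  77.09  13.97]
```

Emit:
apply_moves:
  steps:
    - {"xyz":[0,0,1.2],"twist":0}
    - {"xyz":[0,0,1.5],"twist":0}

```text
time: 26.5
tcp_pos: [0.5689, -0.1491, 0.1786]
eef_rot: [-179.1, 0.1, -37.8]
ft_force: [-2.9, 1.2, 7.1]
finger_gap: 0.0003
```

Run:
```python
from h import *
rel([.558,-.1405,.1786],-39);tilt()
```

```text
t 26.5 tcp [ 0.5689 -0.1491  0.1786] rot [-1.7914e+02  6.0000e-02 -3.7770e+01] F [-2.9  1.2  7.1] gap 0.3
tool delta mm [-13.8  -0.1  -0. ] twist 0.021
tilt deg xy [0.48 0.71] [-23.61  14.49  88.35   0.87  77.    13.97]
```

Emit:
apply_moves:
  steps:
    - {"xyz":[0,0,-3],"twist":0}
    - {"xyz":[0,0,-6],"twist":0}
    - {"xyz":[-2,0,-9],"twist":0}
    - {"xyz":[-4,0,-9],"twist":0}
    - {"xyz":[-4,0,-9],"twist":0}
    - {"xyz":[-2,0,-8],"twist":0}
    - {"xyz":[-1,0,-5],"twist":0}
    - {"xyz":[0,0,-3],"twist":0}
    - {"xyz":[0,0,-1],"twist":0}
  gripper: 94

```text
time: 27.25
tcp_pos: [0.5573, -0.141, 0.2379]
eef_rot: [-179.1, -0.0, -37.8]
ft_force: [-0.3, -0.3, -0.7]
finger_gap: 0.0572
```

Run:
```python
from h import *
rel([.558,-.1405,.1786],-39);tilt()
s=camera("side")
for i in range(3): s["img"]=s["img"]
im=np.mean([camera("side")["img"].astype(float) for _ in range(4)],0)
np.save("avg.npy",im)
im=np.clip(im*1.8-20,0,255).astype(np.uint8)
b=cv2.resize(im[222:272,370:440],None,fx=11,fy=11,interpolation=cv2.INTER_CUBIC)
cv2.imwrite("pics/f5.png",b[:,:,::-1])
```

```text
t 27.25 tcp [ 0.5573 -0.141   0.2379] rot [-1.7911e+02 -3.0000e-02 -3.7770e+01] F [-0.3 -0.3 -0.7] gap 57.2
tool delta mm [ 0.2  0.1 59.3] twist 0.021
tilt deg xy [0.57 0.69] [-23.34  10.2   86.39   0.86  83.15  14.33]
```

View pics/f5.png

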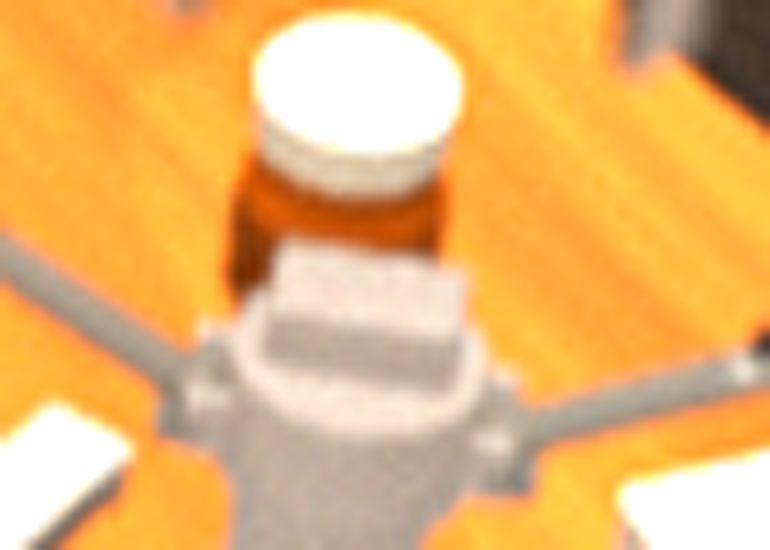

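Run:
```python
from fit import *
from scipy.spatial.transform import Rotation as R
s=camera("side")
def px(x,y): return [370+(x+.5)/11-.5,222+(y+.5)/11-.5]
pts={( -1,1,43):(285,240),(-1,-1,43):0}
# coupler x axis=tool-x at yaw ~51 (away from camera +), y axis = yaw+90 (141deg, image left)
obs=[((10,17,43),(285,241)),((10,-17,43),(468,269)),((-10,-17,43),(460,343)),((-10,17,43),(270,320)),((-10,17,28),(263,360)),((-10,-17,28),(447,390))]
M=np.array([o[0] for o in obs],float)/1e3; Q=np.array([px(*o[1]) for o in obs])
roof=np.array([px(232,0)[0],px(490,0)[0],px(0,440)[1]])
def model(v):
    Rm=R.from_euler("ZYX",[v[3],v[4],v[5]],degrees=True).as_matrix()
    q=proj(s,M@Rm.T+v[:3]*1e-3)
    a=np.linspace(0,2*np.pi,181);c=np.c_[23*np.cos(a),23*np.sin(a),28+0*a]/1e3
    e=proj(s,c@Rm.T+v[:3]*1e-3)
    return q,np.array([e[:,0].min(),e[:,0].max(),e[:,1].max()])
for fix in (None,135.5,133.7):
    def f(v):
        q,e=model(v); r=np.r_[(q-Q).ravel(),(e-roof)*.7,(v[4:]/3)*.3, (v[:3]-[559,-138.5,134.5])/20*.3]
        if fix: r=np.r_[r,(v[2]-fix)*10]
        return r
    r=least_squares(f,[559,-138.5,134.5,51,0,0]); q,e=model(r.x)
    print(fix,r.x.round(2),"cost",r.cost,"\n",(q-Q).round(2).tolist(),(e-roof).round(2))
```

```text
None [ 5.8375e+02 -1.1082e+02  1.0656e+02  5.1390e+01 -5.5500e+00  1.5000e-01] cost 1.4532305670904577 
 [[-0.17, -0.34], [0.06, -0.36], [-0.08, -0.1], [0.09, -0.62], [-0.04, 0.85], [0.13, 0.74]] [ 0.32 -0.32 -0.31]
135.5 [ 5.6122e+02 -1.3781e+02  1.3550e+02  5.1650e+01 -4.7000e+00  4.6000e-01] cost 2.6143963613304773 
 [[-0.54, -0.73], [0.5, -0.61], [0.39, -0.12], [-0.28, -0.78], [-0.51, 1.02], [0.49, 1.05]] [-0.29  0.17  0.11]
133.7 [ 5.6263e+02 -1.3613e+02  1.3370e+02  5.1630e+01 -4.7600e+00  4.4000e-01] cost 2.469677467670525 
 [[-0.52, -0.7], [0.47, -0.6], [0.36, -0.12], [-0.26, -0.77], [-0.48, 1.01], [0.47, 1.03]] [-0.25  0.14  0.08]
```

Run:
```python
from fit import *
im=np.load("avg.npy").mean(2)
# column along x = 370+365/11 ~ 403
for x in (398,400,403,406):
    print(x,[int(v) for v in im[240:268,x]])
s=camera("side")
for th in (0,-3,-5):
  from scipy.spatial.transform import Rotation as R
  Rm=R.from_euler("ZYX",[51,th,0],degrees=True).as_matrix()
  P=np.array([[10,0,43],[-10,0,43],[-10,0,28],[-23,0,28]])/1e3
  print(th,proj(s,P@Rm.T+[.559,-.139,.1345]).round(1).tolist())
```

```text
398 [58, 63, 64, 82, 111, 134, 135, 137, 138, 137, 129, 114, 108, 107, 107, 115, 132, 138, 140, 139, 126, 114, 109, 108, 110, 109, 108, 109]
400 [65, 59, 63, 76, 108, 133, 137, 136, 138, 136, 138, 123, 109, 109, 107, 112, 127, 141, 141, 139, 138, 123, 112, 110, 109, 107, 109, 109]
403 [69, 57, 62, 64, 86, 114, 135, 136, 136, 138, 140, 128, 112, 107, 106, 107, 117, 133, 139, 140, 139, 126, 111, 106, 108, 106, 107, 107]
406 [61, 58, 65, 62, 69, 109, 137, 138, 138, 137, 139, 135, 121, 108, 107, 105, 110, 128, 140, 140, 137, 123, 106, 103, 105, 103, 108, 106]
0 [[403.0, 244.2], [402.0, 250.7], [401.1, 256.6], [400.4, 261.0]]
-3 [[402.9, 244.8], [401.9, 251.7], [401.0, 257.3], [400.3, 261.9]]
-5 [[402.9, 245.2], [401.8, 252.4], [400.9, 257.8], [400.1, 262.6]]
```

Run:
```python
from fit import *
im=cv2.imread("pics/side0.png").astype(float).mean(2)
print([int(v) for v in im[215:245,320:325].mean(1)])
s=camera("side")
from scipy.spatial.transform import Rotation as R
for th in (0,3,5):
  Rm=R.from_euler("ZYX",[-24.2,0,th],degrees=True).as_matrix()
  P=np.array([[0,17,43],[0,-17,43],[0,-17,28],[0,-23,28]])/1e3
  print(th,proj(s,P@Rm.T+[.530,.1515,.0]).round(1).tolist())
```

```text
[156, 155, 155, 152, 160, 194, 217, 221, 220, 218, 219, 222, 217, 174, 110, 89, 95, 124, 173, 165, 112, 99, 117, 132, 134, 126, 124, 114, 86, 68]
0 [[321.7, 219.8], [322.2, 227.9], [322.1, 232.6], [322.2, 234.1]]
3 [[321.8, 220.0], [322.2, 228.8], [322.1, 233.3], [322.2, 234.9]]
5 [[321.8, 220.2], [322.2, 229.4], [322.1, 233.7], [322.2, 235.4]]
```

The bar looks nearly level, perhaps leaning up to 2° toward the camera. I'll press on the far side of the bar to settle it.

Emit:
apply_moves:
  steps:
    - {"xyz":[0,-1,2],"twist":0.01}
    - {"xyz":[0,-2,4],"twist":0.01}
    - {"xyz":[0,-2,6],"twist":0}
    - {"xyz":[0,-2,6],"twist":0}
    - {"xyz":[0,-1,6],"twist":0}
    - {"xyz":[0,0,6],"twist":0}
    - {"xyz":[0,0,6],"twist":0}
    - {"xyz":[0,0,5],"twist":0}
    - {"xyz":[0,0,3],"twist":0}
    - {"xyz":[0,0,2],"twist":0}
    - {"xyz":[0,0,1],"twist":0}
  gripper: 0

```text
time: 28.57
tcp_pos: [0.5612, -0.1325, 0.1812]
eef_rot: [-179.2, 0.4, -39.0]
ft_force: [0.1, -0.1, -0.3]
finger_gap: 0.0229
```

Run:
```python
from h import *
rel([.558,-.1405,.1786],-39);tilt()
```

```text
t 28.57 tcp [ 0.5612 -0.1325  0.1812] rot [-179.24    0.44  -39.04] F [ 0.1 -0.1 -0.3] gap 22.9
tool delta mm [2.6 8.3 2.4] twist -0.001
tilt deg xy [0.14 0.87] [-22.39  13.25  89.57   0.88  77.38  16.46]
```

Emit:
apply_moves:
  steps:
    - {"xyz":[1,0,0],"twist":0}
    - {"xyz":[1,0,0],"twist":0}
    - {"xyz":[0,0,0.3],"twist":0}
    - {"xyz":[0,0,0.3],"twist":0}
    - {"xyz":[0,0,0.5],"twist":0}
    - {"xyz":[0,0,0.6],"twist":0}

```text
time: 29.07
tcp_pos: [0.5639, -0.1345, 0.1807]
eef_rot: [-179.2, 0.3, -39.1]
ft_force: [0.8, 0.0, 0.1]
finger_gap: 0.0002
```

Emit:
apply_moves:
  steps:
    - {"xyz":[0,0,0.8],"twist":0}
    - {"xyz":[0,0,0.9],"twist":0}

```text
time: 29.23
tcp_pos: [0.5641, -0.1346, 0.1793]
eef_rot: [-179.2, 0.2, -39.1]
ft_force: [0.1, 0.3, 0.2]
finger_gap: 0.0007
```

Run:
```python
from h import *
rel([.558,-.1405,.1786],-39);tilt()
```

```text
t 29.23 tcp [ 0.5641 -0.1346  0.1793] rot [-179.18    0.23  -39.06] F [0.1 0.3 0.2] gap 0.7
tool delta mm [-1.   8.5  0.6] twist -0.001
tilt deg xy [0.34 0.79] [-22.48  13.59  89.38   0.88  77.02  16.39]
```

Emit:
apply_moves:
  steps:
    - {"xyz":[0,0,0.9],"twist":0}
    - {"xyz":[0,0,0.9],"twist":0}

```text
time: 29.4
tcp_pos: [0.5643, -0.1346, 0.1787]
eef_rot: [-179.2, 0.2, -39.1]
ft_force: [-2.6, 1.0, 6.4]
finger_gap: 0.0001
```

Run:
```python
from h import *
rel([.558,-.1405,.1786],-39);tilt()
```

```text
t 29.4 tcp [ 0.5643 -0.1346  0.1787] rot [-179.18    0.2   -39.06] F [-2.6  1.   6.4] gap 0.1
tool delta mm [-1.2  8.5 -0. ] twist -0.001
tilt deg xy [0.36 0.76] [-22.47  13.62  89.42   0.87  76.92  16.39]
```

Emit:
apply_moves:
  steps:
    - {"xyz":[0,0,1.4],"twist":0}
    - {"xyz":[0,0,1.8],"twist":0}

```text
time: 29.57
tcp_pos: [0.5643, -0.1346, 0.1786]
eef_rot: [-179.2, 0.2, -39.0]
ft_force: [-3.7, 1.3, 8.9]
finger_gap: 0.0004
```

Run:
```python
from h import *
rel([.558,-.1405,.1786],-39);tilt()
```

```text
t 29.57 tcp [ 0.5643 -0.1346  0.1786] rot [-1.7919e+02  1.6000e-01 -3.9040e+01] F [-3.7  1.3  8.9] gap 0.4
tool delta mm [-1.2  8.5 -0.1] twist -0.001
tilt deg xy [0.39 0.73] [-22.46  13.61  89.44   0.85  76.87  16.39]
```

Emit:
apply_moves:
  steps:
    - {"xyz":[0,0,-2],"twist":0}
    - {"xyz":[0,2,-2],"twist":0}
    - {"xyz":[0,4,0],"twist":0}
    - {"xyz":[0,5,0],"twist":0}
    - {"xyz":[0,3,0],"twist":0}
    - {"xyz":[0,1,0],"twist":0}
    - {"xyz":[0,0,0.6],"twist":0}
    - {"xyz":[0,0,0.6],"twist":0}

```text
time: 30.23
tcp_pos: [0.5535, -0.1479, 0.1808]
eef_rot: [-179.2, 0.2, -39.1]
ft_force: [0.9, -0.9, 0.1]
finger_gap: 0.0005
```

Run:
```python
from h import *
rel([.558,-.1405,.1786],-39);tilt()
```

```text
t 30.23 tcp [ 0.5535 -0.1479  0.1808] rot [-1.7919e+02  1.6000e-01 -3.9080e+01] F [ 0.9 -0.9  0.1] gap 0.5
tool delta mm [-1.2 -8.6  2.3] twist -0.001
tilt deg xy [0.38 0.73] [-24.11  12.65  90.35   0.84  76.95  14.78]
```

Emit:
apply_moves:
  steps:
    - {"xyz":[0,0,0.7],"twist":0}
    - {"xyz":[0,0,0.7],"twist":0}
    - {"xyz":[0,0,0.7],"twist":0}

```text
time: 30.48
tcp_pos: [0.5533, -0.148, 0.1786]
eef_rot: [-179.2, 0.2, -39.1]
ft_force: [-2.0, 0.0, 6.0]
finger_gap: 0.0004
```

Run:
```python
from h import *
rel([.558,-.1405,.1786],-39);tilt()
```

```text
t 30.48 tcp [ 0.5533 -0.148   0.1786] rot [-179.21    0.19  -39.08] F [-2.  0.  6.] gap 0.4
tool delta mm [-1.1 -8.7  0.1] twist -0.001
tilt deg xy [0.35 0.73] [-24.12  12.77  90.47   0.84  76.73  14.77]
```

Emit:
apply_moves:
  steps:
    - {"xyz":[0,0,0.9],"twist":0}
    - {"xyz":[0,0,1.5],"twist":0}

```text
time: 30.65
tcp_pos: [0.5534, -0.148, 0.1785]
eef_rot: [-179.2, 0.2, -39.0]
ft_force: [-4.0, 0.9, 9.5]
finger_gap: 0.0006
```

Run:
```python
from h import *
rel([.558,-.1405,.1786],-39);tilt()
```

```text
t 30.65 tcp [ 0.5534 -0.148   0.1785] rot [-1.7924e+02  1.6000e-01 -3.9050e+01] F [-4.   0.9  9.5] gap 0.6
tool delta mm [-1.2 -8.7  0.1] twist -0.001
tilt deg xy [0.35 0.7 ] [-24.09  12.78  90.47   0.8   76.72  14.77]
```

All four spots on the bar (centre, one end, far side, near side) stop at 0.1785 to 0.1787 m and hold rigidly. The cap is therefore level and rests on a broad face, so it is home. Next I'll raise, open fully and centre for the arms.

Emit:
apply_moves:
  steps:
    - {"xyz":[0,0,-2],"twist":0}
    - {"xyz":[0,0,-5],"twist":0}
    - {"xyz":[0.5,-2,-6],"twist":0}
    - {"xyz":[0.5,-3,-6],"twist":0}
    - {"xyz":[0,-2,-6],"twist":0}
    - {"xyz":[0,-1,-4],"twist":0}
    - {"xyz":[0,0,-2],"twist":0}
    - {"xyz":[0,0,0],"twist":0}
    - {"xyz":[0,0,0],"twist":0}
    - {"xyz":[0,0,0],"twist":0}
    - {"xyz":[0,0,0],"twist":0}
  gripper: 94

```text
time: 31.57
tcp_pos: [0.5606, -0.1416, 0.2133]
eef_rot: [-179.2, 0.1, -39.0]
ft_force: [-0.7, -0.7, -1.2]
finger_gap: 0.0706
```

Run:
```python
from h import *
rel([.5585,-.1408,.18],-39);tilt()
s=camera("side");im=cv2.convertScaleAbs(s["img"],alpha=1.5,beta=-20)
b=cv2.resize(im[195:275,355:455],None,fx=7,fy=7,interpolation=cv2.INTER_CUBIC)
cv2.imwrite("pics/g1.png",b[:,:,::-1])
```

```text
t 31.57 tcp [ 0.5606 -0.1416  0.2133] rot [-1.7919e+02  7.0000e-02 -3.8980e+01] F [-0.7 -0.7 -1.2] gap 70.6
tool delta mm [-2.1  1.2 33.3] twist 0.0
tilt deg xy [0.46 0.67] [-23.23  11.68  87.56   0.81  80.6   15.62]
```

View pics/g1.png

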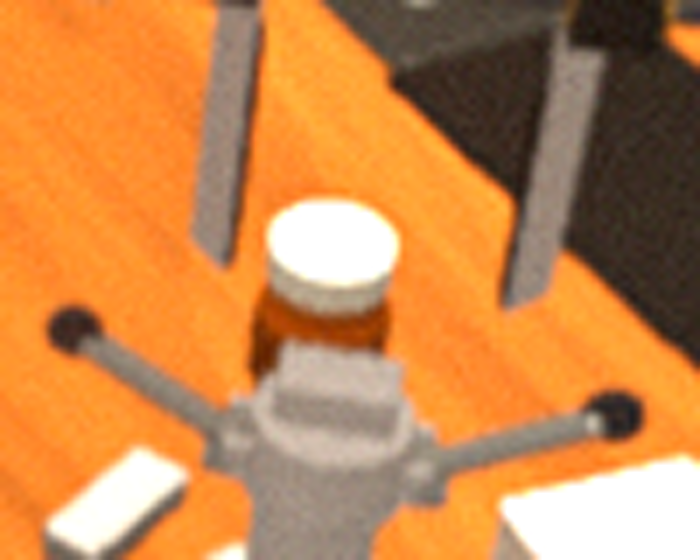

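Emit:
apply_moves:
  steps:
    - {"xyz":[-1,0.4,2],"twist":0}
    - {"xyz":[-1,0.4,4],"twist":0}
    - {"xyz":[-0.6,0.2,5],"twist":0}
    - {"xyz":[0,0,5],"twist":0}
    - {"xyz":[0,0,5],"twist":0}
    - {"xyz":[0,0,4],"twist":0}
    - {"xyz":[0,0,3],"twist":0}
    - {"xyz":[0,0,1],"twist":0}

```text
time: 32.28
tcp_pos: [0.5564, -0.1399, 0.1792]
eef_rot: [-179.3, 0.3, -39.0]
ft_force: [-0.2, -1.2, -0.6]
finger_gap: 0.0939
```

Run:
```python
from h import *
rel([.5585,-.1408,.168],-39);tilt()
s=camera("side");im=cv2.convertScaleAbs(s["img"],alpha=1.5,beta=-20)
b=cv2.resize(im[195:275,355:455],None,fx=7,fy=7,interpolation=cv2.INTER_CUBIC)
cv2.imwrite("pics/g2.png",b[:,:,::-1])
```

```text
t 32.28 tcp [ 0.5564 -0.1399  0.1792] rot [-179.25    0.29  -39.01] F [-0.2 -1.2 -0.6] gap 93.9
tool delta mm [ 2.3 -0.5 11.2] twist -0.0
tilt deg xy [0.24 0.76] [-23.24  12.92  90.22   0.82  76.94  15.58]
```

View pics/g2.png

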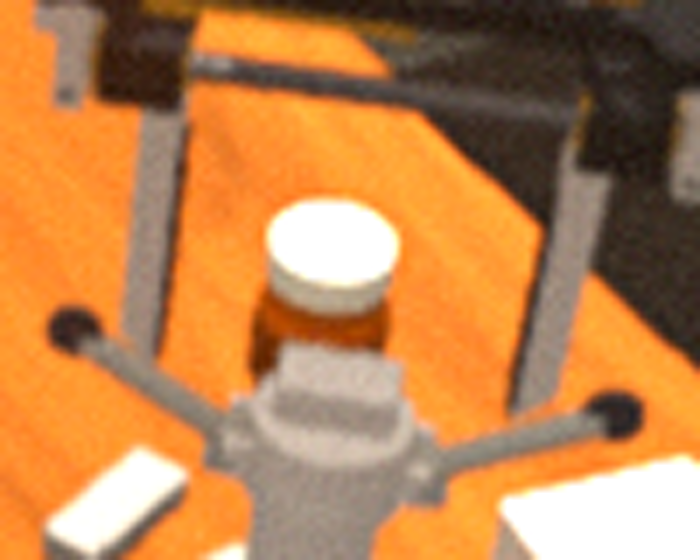

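Emit:
apply_moves:
  steps:
    - {"xyz":[0.8,0,1],"twist":0}
    - {"xyz":[0.8,0,2],"twist":0}
    - {"xyz":[0.4,0,2],"twist":0}
    - {"xyz":[0,0,2],"twist":0}
    - {"xyz":[0,0,1.5],"twist":0}
    - {"xyz":[0,0,1.5],"twist":0}

```text
time: 32.83
tcp_pos: [0.5591, -0.1416, 0.1693]
eef_rot: [-179.2, 0.2, -39.0]
ft_force: [-0.1, 0.0, 0.1]
finger_gap: 0.0941
```

Run:
```python
from h import *
rel([.5585,-.1408,.168],-39);tilt()
s=camera("side");im=cv2.convertScaleAbs(s["img"],alpha=1.5,beta=-20)
b=cv2.resize(im[195:275,355:455],None,fx=7,fy=7,interpolation=cv2.INTER_CUBIC)
cv2.imwrite("pics/g3.png",b[:,:,::-1])
```

```text
t 32.83 tcp [ 0.5591 -0.1416  0.1693] rot [-1.7922e+02  1.6000e-01 -3.9010e+01] F [-0.1  0.   0.1] gap 94.1
tool delta mm [-1.  -0.2  1.3] twist -0.0
tilt deg xy [0.36 0.71] [-23.29  13.72  90.47   0.82  75.77  15.52]
```

View pics/g3.png

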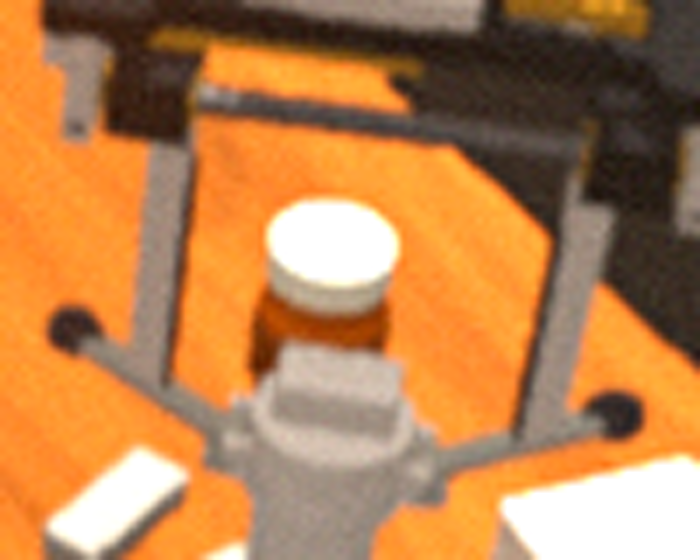

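Emit:
apply_moves:
  steps:
    - {"xyz":[-0.4,0,1.5],"twist":0}
    - {"xyz":[-0.4,0,2],"twist":0}
    - {"xyz":[0,0,2],"twist":0}
    - {"xyz":[0,0,2],"twist":0}
    - {"xyz":[0,0,2],"twist":0}

```text
time: 33.3
tcp_pos: [0.5604, -0.1423, 0.1623]
eef_rot: [-179.2, -0.2, -39.0]
ft_force: [-0.8, -0.5, 4.9]
finger_gap: 0.0936
```

Run:
```python
from h import *
rel([.5585,-.1408,.168],-39);print(telemetry.get_state()["torque"].round(2))
s=camera("side");im=cv2.convertScaleAbs(s["img"],alpha=1.5,beta=-20)
b=cv2.resize(im[195:275,355:455],None,fx=7,fy=7,interpolation=cv2.INTER_CUBIC)
cv2.imwrite("pics/g4.png",b[:,:,::-1])
```

```text
t 33.3 tcp [ 0.5604 -0.1423  0.1623] rot [-179.18   -0.18  -39.01] F [-0.8 -0.5  4.9] gap 93.6
tool delta mm [-2.4 -0.1 -5.7] twist -0.0
[-0.13  0.3  -0.05]
```

View pics/g4.png

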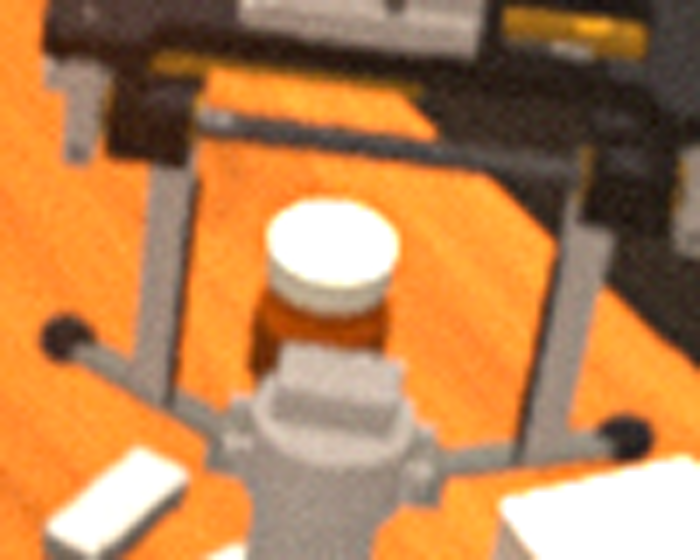

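Both arms are moving down under about 5 N. I'll correct the sideways drift and continue.

Emit:
apply_moves:
  steps:
    - {"xyz":[-0.6,0,2],"twist":0}
    - {"xyz":[-0.6,0,2.5],"twist":0}
    - {"xyz":[-0.6,0,2.5],"twist":0}
    - {"xyz":[-0.6,0,2.5],"twist":0}
    - {"xyz":[-0.6,0,2.5],"twist":0}
    - {"xyz":[-0.6,0,2.5],"twist":0}

```text
time: 33.85
tcp_pos: [0.5606, -0.1416, 0.1518]
eef_rot: [-179.1, -0.7, -39.0]
ft_force: [-1.6, 0.5, 5.1]
finger_gap: 0.0939
```

Run:
```python
from h import *
rel([.5585,-.1408,.168],-39);print(telemetry.get_state()["torque"].round(2))
s=camera("side");im=cv2.convertScaleAbs(s["img"],alpha=1.5,beta=-20)
b=cv2.resize(im[195:275,355:455],None,fx=7,fy=7,interpolation=cv2.INTER_CUBIC)
cv2.imwrite("pics/g5.png",b[:,:,::-1])
```

```text
t 33.85 tcp [ 0.5606 -0.1416  0.1518] rot [-179.09   -0.67  -39.02] F [-1.6  0.5  5.1] gap 93.9
tool delta mm [ -1.9   0.4 -16.2] twist -0.0
[-0.1   0.34  0.03]
```

View pics/g5.png

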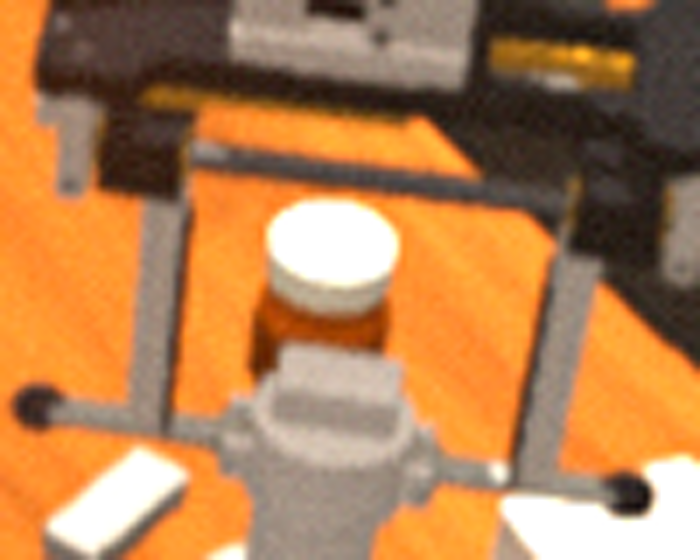

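Emit:
apply_moves:
  steps:
    - {"xyz":[-0.8,0,2.5],"twist":0}
    - {"xyz":[-0.8,0,2.5],"twist":0}
    - {"xyz":[-0.8,0,3],"twist":0}
    - {"xyz":[-0.8,0,3],"twist":0}
    - {"xyz":[-0.6,0,3],"twist":0}
    - {"xyz":[-0.6,0,3],"twist":0}
    - {"xyz":[-0.5,0,3],"twist":0}

```text
time: 34.48
tcp_pos: [0.561, -0.1409, 0.1361]
eef_rot: [-179.0, -1.3, -39.0]
ft_force: [-1.4, 0.2, 5.9]
finger_gap: 0.094
```

Run:
```python
from h import *
rel([.5585,-.1408,.168],-39);print(telemetry.get_state()["torque"].round(2))
s=camera("side");im=cv2.convertScaleAbs(s["img"],alpha=1.5,beta=-20)
b=cv2.resize(im[205:290,355:455],None,fx=7,fy=7,interpolation=cv2.INTER_CUBIC)
cv2.imwrite("pics/g6.png",b[:,:,::-1])
```

```text
t 34.48 tcp [ 0.561  -0.1409  0.1361] rot [-178.99   -1.34  -39.  ] F [-1.4  0.2  5.9] gap 94.0
tool delta mm [ -1.3   0.9 -32. ] twist 0.0
[-0.01  0.25  0.02]
```

View pics/g6.png

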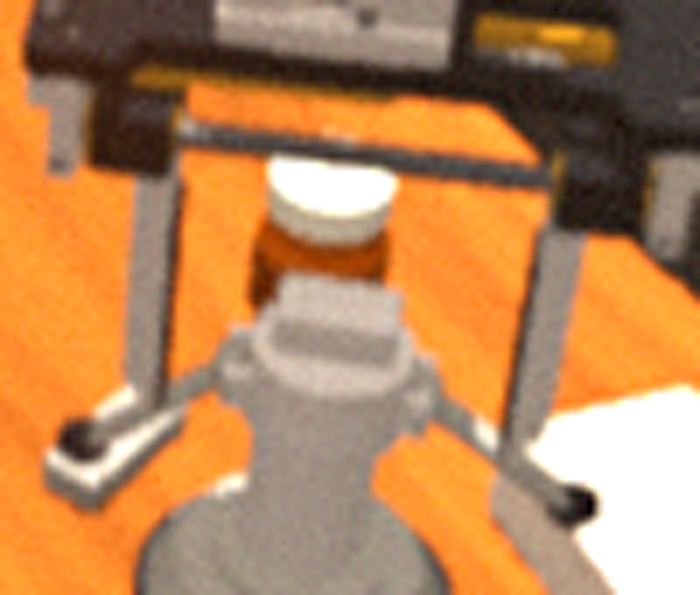

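Emit:
apply_moves:
  steps:
    - {"xyz":[-0.5,-0.2,3],"twist":0}
    - {"xyz":[-0.5,-0.2,3],"twist":0}
    - {"xyz":[-0.5,-0.2,3],"twist":0}
    - {"xyz":[-0.5,0,3],"twist":0}
    - {"xyz":[-0.5,0,3],"twist":0}
    - {"xyz":[-0.5,0,3],"twist":0}

```text
time: 35.03
tcp_pos: [0.5605, -0.1384, 0.1174]
eef_rot: [-178.9, -1.5, -39.0]
ft_force: [0.5, 0.8, 3.6]
finger_gap: 0.0938
```

Run:
```python
from h import *
rel([.5585,-.1408,.1],-39);print(telemetry.get_state()["torque"].round(2))
s=camera("side");im=cv2.convertScaleAbs(s["img"],alpha=1.5,beta=-20)
b=cv2.resize(im[205:290,355:455],None,fx=7,fy=7,interpolation=cv2.INTER_CUBIC)
cv2.imwrite("pics/g7.png",b[:,:,::-1])
```

```text
t 35.03 tcp [ 0.5605 -0.1384  0.1174] rot [-178.92   -1.46  -39.  ] F [0.5 0.8 3.6] gap 93.8
tool delta mm [-0.5  3.4 17.3] twist 0.0
[-0.06  0.09  0.01]
```

View pics/g7.png

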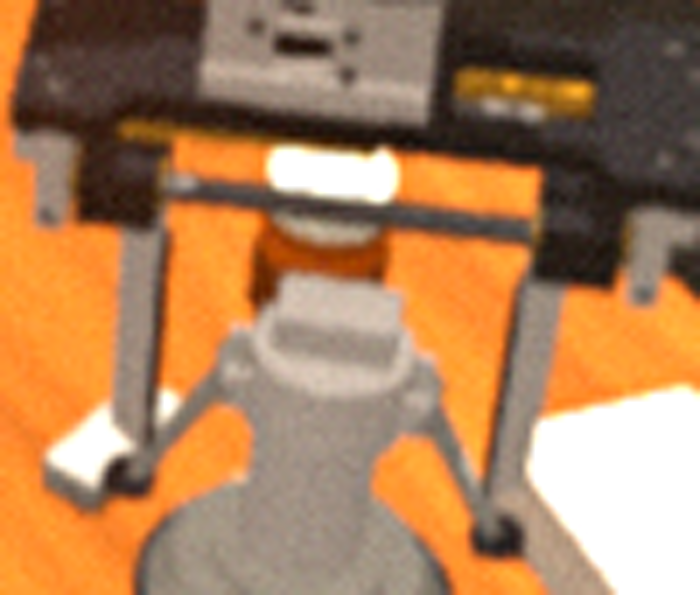

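Both arms are about 60° below level and match each other. I'll re-centre in tool y, go slightly lower, then squeeze gently.

Emit:
apply_moves:
  steps:
    - {"xyz":[-0.2,1,2],"twist":0}
    - {"xyz":[-0.2,1,2],"twist":0}
    - {"xyz":[-0.2,1,2],"twist":0}
    - {"xyz":[0,0.5,1.5],"twist":0}

```text
time: 35.42
tcp_pos: [0.5569, -0.1398, 0.107]
eef_rot: [-178.9, -1.3, -39.0]
ft_force: [0.4, 0.3, 2.5]
finger_gap: 0.0939
```

Emit:
apply_moves:
  steps:
    - {"xyz":[0,0,0],"twist":0}
    - {"xyz":[0,0,0],"twist":0}
    - {"xyz":[0,0,0],"twist":0}
  gripper: 78
  grip_force: 12

```text
time: 35.67
tcp_pos: [0.555, -0.1391, 0.1044]
eef_rot: [-179.0, -1.0, -39.0]
ft_force: [1.1, 0.4, 0.1]
finger_gap: 0.0794
```

Run:
```python
from h import *
rel([.5585,-.1408,.1],-39);print(telemetry.get_state()["torque"].round(2))
s=camera("side");im=cv2.convertScaleAbs(s["img"],alpha=1.5,beta=-20)
b=cv2.resize(im[205:290,355:455],None,fx=7,fy=7,interpolation=cv2.INTER_CUBIC)
cv2.imwrite("pics/g8.png",b[:,:,::-1])
```

```text
t 35.67 tcp [ 0.555  -0.1391  0.1044] rot [-178.96   -1.02  -39.  ] F [1.1 0.4 0.1] gap 79.4
tool delta mm [ 3.8 -0.8  4.5] twist -0.0
[ 0.09 -0.08  0.04]
```

View pics/g8.png

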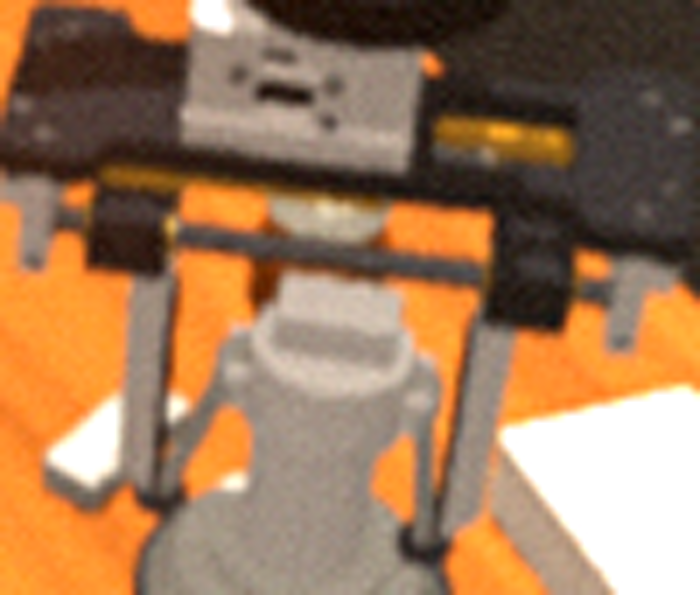

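Emit:
apply_moves:
  steps:
    - {"xyz":[0.8,0,-0.5],"twist":0}
    - {"xyz":[1,0,-0.5],"twist":0}
    - {"xyz":[1,0,-0.5],"twist":0}
    - {"xyz":[0.6,0,0],"twist":0}

```text
time: 36.05
tcp_pos: [0.5556, -0.1401, 0.1047]
eef_rot: [-179.0, -0.7, -39.0]
ft_force: [-1.1, 1.6, 0.4]
finger_gap: 0.0781
```

Run:
```python
from h import *
rel([.5585,-.1408,.105],-39);print(telemetry.get_state()["torque"].round(2))
```

```text
t 36.05 tcp [ 0.5556 -0.1401  0.1047] rot [-179.03   -0.7   -38.99] F [-1.1  1.6  0.4] gap 78.1
tool delta mm [ 2.7 -1.3 -0.2] twist 0.0
[0.12 0.29 0.03]
```

Emit:
apply_moves:
  steps:
    - {"xyz":[0,0,0],"twist":0}
    - {"xyz":[0,0,0],"twist":0}
    - {"xyz":[0,0,0],"twist":0}
    - {"xyz":[0,0,0],"twist":0}
  gripper: 56
  grip_force: 15

```text
time: 36.38
tcp_pos: [0.5564, -0.1412, 0.1044]
eef_rot: [-179.1, -0.8, -39.0]
ft_force: [2.5, -0.4, -2.8]
finger_gap: 0.0593
```

Run:
```python
from h import *
rel([.5585,-.1408,.105],-39);print(telemetry.get_state()["torque"].round(2))
s=camera("side");im=cv2.convertScaleAbs(s["img"],alpha=1.5,beta=-20)
b=cv2.resize(im[205:290,355:455],None,fx=7,fy=7,interpolation=cv2.INTER_CUBIC)
cv2.imwrite("pics/g9.png",b[:,:,::-1])
```

```text
t 36.38 tcp [ 0.5564 -0.1412  0.1044] rot [-179.05   -0.85  -39.  ] F [ 2.5 -0.4 -2.8] gap 59.3
tool delta mm [ 1.4 -1.6 -0.6] twist 0.0
[-0.15 -0.22  0.01]
```

View pics/g9.png

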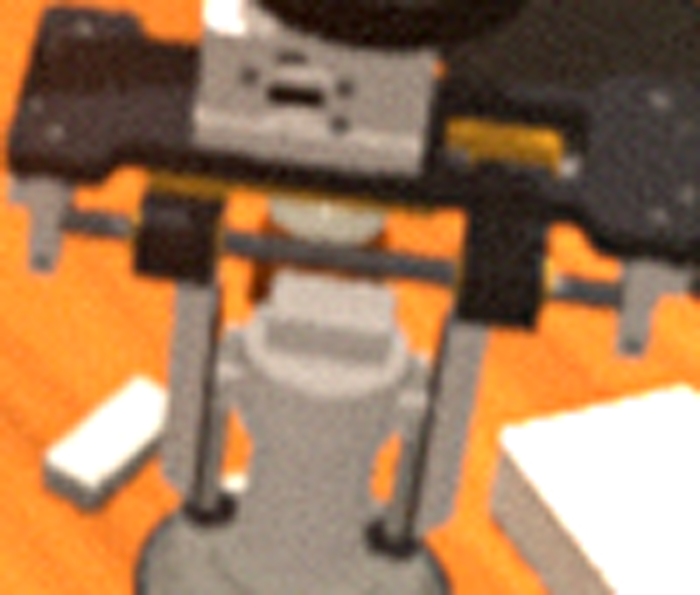

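The gap is 59.3 mm and both arms look vertical. I'll hold briefly with a bit more grip, then open and look.

Emit:
apply_moves:
  steps:
    - {"xyz":[0.3,0,0],"twist":0}
    - {"xyz":[0.3,0,0],"twist":0}
    - {"xyz":[0.3,0,0],"twist":0}
    - {"xyz":[0,0,0],"twist":0}
  gripper: 54
  grip_force: 22

```text
time: 36.77
tcp_pos: [0.5564, -0.1412, 0.1043]
eef_rot: [-179.1, -0.7, -39.0]
ft_force: [0.9, -0.2, -2.0]
finger_gap: 0.0594
```

Emit:
apply_moves:
  steps:
    - {"xyz":[0,0,0],"twist":0}
    - {"xyz":[0,0,0],"twist":0}
    - {"xyz":[0,0,0],"twist":0}
    - {"xyz":[0,0,0],"twist":0}
  gripper: 90

```text
time: 37.1
tcp_pos: [0.5569, -0.1415, 0.1053]
eef_rot: [-179.1, -0.8, -39.0]
ft_force: [0.8, -0.5, 0.4]
finger_gap: 0.083
```

Run:
```python
from h import *
rel([.5585,-.1408,.105],-39);print(telemetry.get_state()["torque"].round(2))
s=camera("side");im=cv2.convertScaleAbs(s["img"],alpha=1.5,beta=-20)
b=cv2.resize(im[205:290,355:455],None,fx=7,fy=7,interpolation=cv2.INTER_CUBIC)
cv2.imwrite("pics/h1.png",b[:,:,::-1])
```

```text
t 37.1 tcp [ 0.5569 -0.1415  0.1053] rot [-179.05   -0.8   -38.99] F [ 0.8 -0.5  0.4] gap 83.0
tool delta mm [ 0.8 -1.6  0.4] twist 0.0
[-0.07  0.13 -0.  ]
```

View pics/h1.png

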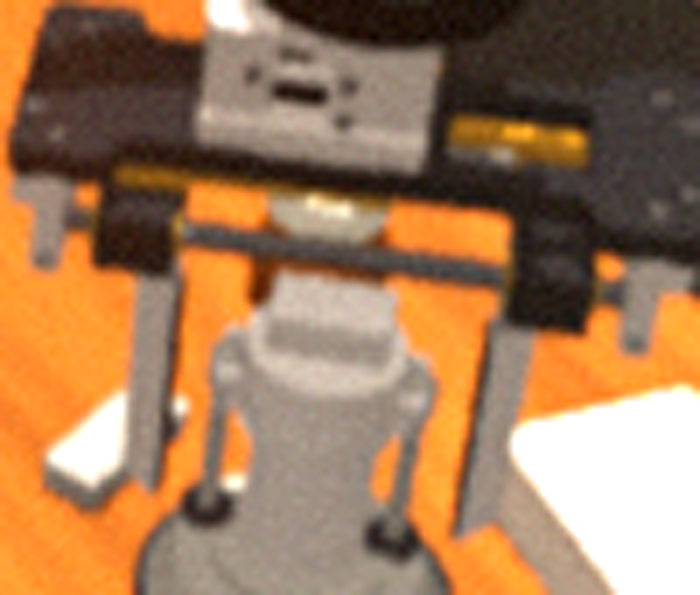

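Both arms hang straight down, with the knobs at (208,503) and (392,535) in the crop, and the fingers are clear. I'll retreat straight up.

Emit:
apply_moves:
  steps:
    - {"xyz":[0,0,-2],"twist":0}
    - {"xyz":[0,0,-4],"twist":0}
    - {"xyz":[0,0,-6],"twist":0}
    - {"xyz":[0,0,-8],"twist":0}
    - {"xyz":[0,0,-8],"twist":0}
    - {"xyz":[0,0,-8],"twist":0}
    - {"xyz":[0,0,-8],"twist":0}
    - {"xyz":[0,0,-8],"twist":0}
    - {"xyz":[0,0,-10],"twist":0}
    - {"xyz":[0,0,-12],"twist":0}
    - {"xyz":[0,0,-12],"twist":0}
    - {"xyz":[0,0,-12],"twist":0}
    - {"xyz":[0,0,-12],"twist":0}
    - {"xyz":[0,0,-12],"twist":0}
    - {"xyz":[0,0,-8],"twist":0}
    - {"xyz":[0,0,-4],"twist":0}
    - {"xyz":[0,0,0],"twist":0}
  gripper: 94

```text
time: 38.57
tcp_pos: [0.5551, -0.1427, 0.2581]
eef_rot: [-178.9, -1.3, -39.0]
ft_force: [-0.3, 0.4, -0.0]
finger_gap: 0.0941
```

Run:
```python
from h import *
rel([.5585,-.1408,.105],-39);tilt()
s=camera("side");im=cv2.convertScaleAbs(s["img"],alpha=1.5,beta=-20)
b=cv2.resize(im[215:285,360:440],None,fx=8,fy=8,interpolation=cv2.INTER_CUBIC)
cv2.imwrite("pics/h2.png",b[:,:,::-1])
t=camera("top");cv2.imwrite("pics/h3.png",t["img"][:,:,::-1])
```

```text
t 38.57 tcp [ 0.5551 -0.1427  0.2581] rot [-178.93   -1.27  -38.99] F [-0.3  0.4 -0. ] gap 94.1
tool delta mm [ -1.9  -0.7 153.1] twist 0.0
tilt deg xy [1.66 0.04] [-23.49   8.38  86.13   0.7   83.98  15.43]
```

View pics/h2.png

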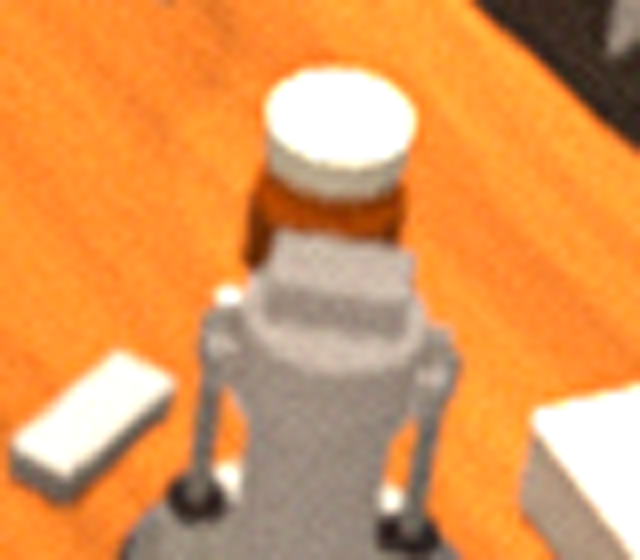

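Run:
```python
from h import *
im=np.mean([camera("side")["img"].astype(float) for _ in range(4)],0)
a=np.load("avg.npy")
g=im.mean(2)
for x in (398,400,402,403): print(x,[int(v) for v in g[240:268,x]])
# subpixel shift of bar/roof patch between the two
p0=a[238:266,384:416].mean(2).astype(np.float32);p1=g[238:266,384:416].astype(np.float32)
print(cv2.phaseCorrelate(p0,p1,cv2.createHanningWindow((32,28),cv2.CV_32F)))
```

```text
398 [59, 59, 64, 76, 108, 134, 136, 135, 137, 138, 130, 119, 109, 105, 108, 113, 129, 139, 141, 139, 129, 118, 109, 108, 107, 107, 109, 111]
400 [65, 59, 63, 74, 110, 136, 137, 136, 138, 140, 137, 124, 110, 107, 107, 111, 127, 139, 142, 140, 139, 126, 111, 107, 107, 108, 106, 111]
402 [70, 57, 60, 69, 90, 119, 132, 137, 139, 140, 138, 127, 112, 107, 107, 109, 121, 135, 140, 139, 137, 126, 108, 109, 104, 107, 107, 108]
403 [69, 56, 63, 66, 82, 116, 133, 138, 134, 137, 140, 129, 114, 108, 106, 106, 116, 133, 140, 139, 137, 126, 109, 106, 106, 107, 105, 108]
((-0.7151608070147333, -0.18122232020193962), 1.044269429643949)
```

View pics/h3.png

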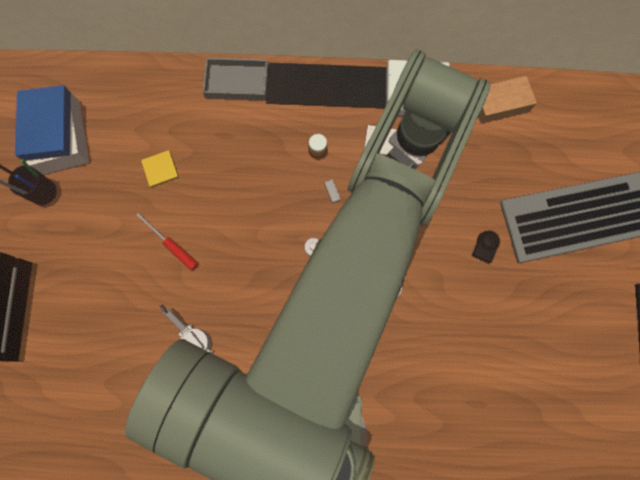

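The cap's height hasn't changed since before locking. It only moved about 0.7 px sideways, which is within the bore clearance. Both arms are down, the gripper is clear and the bystanders are where they were. I'll hand in.

Run:
```python
from rig import order, telemetry
print(telemetry.get_state()["time"], telemetry.get_state()["ft_force"]); print(order.finish_job())
```

```text
38.8667 [ 1.03344569  0.39889147 -0.106272  ]
the job is handed in; nothing more can be done
None
```

The canister is closed and the job was handed in at 38.9 s. I picked up the smallest coupler, pressed it onto the adapter, then swung both cam arms down together and squeezed them in until they locked.

**Force:** While the arms were raised, the end-of-call readings stayed under about 18 N. Brief peaks between readings were not seen.

**Last checks that agreed:**
- Both arms look vertical, and the gripper stopped on them at 59.4 mm, against 60 mm expected when locked.
- The bar stopped at the same height, within 0.2 mm, at four spots, so the coupler sits level.
- Locking moved the coupler only about 1.3 mm sideways, within the bore clearance, and did not lower it.
- The gripper is open and clear at 0.258 m, and no bystander in the top view appears to have moved. The arm hid part of that view.

**One check disagreed:** From the point where the coupler first touched the stem, I measured about 6.2 to 7.2 mm of travel, not the nominal 8 mm. The step needs 6.8 mm. I judged the coupler fully home because it stopped hard and level and the arms locked fully, but the stem was hidden and I could not see it directly.

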